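Sort pin-refill tubes by heft and shut the stock drawer

ROBOT

A 6-joint arm with a two-finger parallel gripper is mounted at the origin on the work surface. World frame = base frame: x ahead of the robot, y to its left, z up, the work surface at z = 0. Lengths are in mm, angles in rad, forces in N, time in s.
With the tool pointing down it reaches from about 200 to 875 mm from the base axis. Payload 3.4 kg.
Tool frame: the origin (TCP) lies at the very end of the fingers, on their centre line; the grasp point (between the pads) lies 19 mm behind it; z points along the fingers, x is the direction in which the jaws open and shut, and the axes are right-handed (so a half turn about z gives the same grasp; the last joint's range is limited). The gripper opens to 94 mm and grips with 3 to 60 N. Pads are 16 mm wide; open, the fingers measure 119 mm over their backs; the gripper's body (75 mm by 177 mm) begins 78 mm behind the grasp point.
Start: joints at [1.121, 0.276, 1.505, -0, 1.361, -0.121], TCP at [185.691, 544.23, 184.093] pointing down, gripper open.
Joint ranges: [-2.89, 2.89], [-0.75, 2.08], [0.22, 2.7], [-1.18, 4.32], [0.11, 2.71], [-2.7, 2.7]. Speed limits (rad/s): [2.57, 2.57, 3.14, 3.14, 3.14, 3.14].

INTERFACE

Orientations are given as a rotation vector (axis times angle).
In Python, from bench import observe, read_camera, get_calibration, bot gives the robot as it stands.
- The arm moves only by the tool drive_tool, never from a script. Its argument "motion" is a list of rows, each a list of 7 numbers: the opening, from -1 (shut) to 1 (fully open), so that 0 is half open, then the shift along the tool's x, y, z each as a share of 0.4 m, from -1 to 1, then the turn, a rotation vector about the tool's x, y, z each as a share of 180 degrees, from -1 to 1. A call has 1 to 12 rows; each row shifts and turns the pose as measured when the row begins, along the tool's axes as they then stand; what a row does not reach is not made up. A row lasts 1/8 s, in which the tool goes at most 62.5 mm and 10.7 degrees, less where a joint would pass 70% of its speed; a pose out of reach is approached as far as the arm can. A call with a number of a shift or a turn outside -1 to 1 is refused whole. A call with a gripper value outside its range is refused whole. The fingers move at their own pace and stop on an object; the grip force is fixed at half the most. Time passes only in rows, so rows that do not move let the fingers close. It gives the time, the measured TCP pose, the force and the opening at its end, in the units of the state.
- observe(): the state, without advancing time (a new reading comes with each control period).
- read_camera(name): name is "side" or "top" or "wrist"; returns the picture (400x640x3 uint8, red, green, blue); there is no depth.
- get_calibration(name): a dict with "fx", "fy", "cx", "cy" (pixels), "rvec" (rotation vector, rad) and "tvec" (3), from world to camera coordinates, as OpenCV has them. Camera axes: x right, y down, z forward; pixel columns grow to the right and rows downward; lengths in mm; the calibration is good to about 2 mm. A picture is of the moment at which its call begins: read the wrist's pose just before it. get_calibration takes no time and is no camera call; for the wrist camera it gives the pose at the moment of the call.
- bot.sign_off(): hands the job in, once; it reports no verdict.
The state is a dict: "t": time; "joint_positions": joint angles; "joint_vel": joint speeds; "joint_efforts": joint torques, N m; "eef_pos": TCP position; "orientation": TCP orientation; "ft_force": force on the tool from outside, world axes, zero at the start; "torque": the same for the moment, N m; "opening": opening from 0.0 (shut) to 1.0 (fully open).
Only numpy, scipy, OpenCV 4.12 (cv2) and the standard library are available. Lean on these libraries where they do the work, as an engineer would, in place of code of your own. Each camera call takes 0.05 s, during which the arm holds its last target.

TASK

The three pin-refill tubes in the tilted rack look alike, but one is full, one part-used and one empty: go by their weight in the hand. Lay the full tube in the open stock drawer and slide the drawer fully shut, lay the empty one in the orange tub, and leave the part-used one lying in the rack as they lie now (any cradle). Set the tubes down rather than letting them drop, and leave the dish, the lock cylinder and the screwdriver where they are.

Things in the scene. Friction and masses are not known exactly. Their poses are not given: they have to be found in the camera images.
- tube_a: One of three identical-looking opaque closed tubes: grey cylinder 44 mm in diameter, 130 mm long, paper label band, orange cap on the last 26 mm (same diameter). Origin: middle of its axis; x runs along the axis to the cap. Rigid, evenly weighted. Starts lying in a rack cradle, cap end up and away from the robot, axis sloping 28 degrees.
- tube_b: As tube_a. Of the three tubes one is full (0.45 to 0.55 kg), one part-used (0.23 to 0.29 kg), one empty (0.08 to 0.10 kg); neither looks nor place tells which, only the weight.
- tube_c: As tube_a; see tube_b for the possible weights.
- rack: Wire caddy, fixed, 340 mm wide (y). Origin on the bench below its middle, x away from the robot, z up. Cradles at y = -95, 0, 95 mm slope up 28 degrees along +x; a tube lying in one has its middle at x 0, z 100 mm. Each is two 8 mm rods 26 mm apart, 22.5 mm below the tube's axis; open beside the tubes' middles. A blue strip stops their lower ends, 4 mm above the axis line.
- rack_bar (a point): Middle of the rack's 10 mm carrying bar (rubber grip 18 mm) along y, at rack x 30, z 223 mm, on uprights at y = +-165 mm. It stands over the tubes, so come and go square to them, the tool leaning 28 degrees back towards the robot; a tube lifted square to the slope clears the bar by 10 mm.
- drawer (a joint): Opening of the stock drawer in m: 0 fully shut, 0.21 fully open; starts 0.18 to 0.205 open. Slides with about 1.5 N of friction, no spring or catch; stays where it is left. It opens towards the unit's front (-x), so shutting pushes along the unit's +x.
- stock: Low blue steel stock unit, fixed, 300 mm (x) by 200 mm (y) by 106 mm high, origin on the bench at the middle of its front edge, front facing -x (towards the robot). One full-width drawer in its front.
- drawer_bay (a point): Point on the drawer's inner floor, 84 mm behind the front wall's inner face and midway in y (moves with it; axes as stock; 12 mm above the bench). Inside 268 mm (x) by 174 mm (y), walls 62 mm above the floor. Its grey front plate, 8 mm thick, top 92 mm above the bench, has its outer face 96 mm to -x of this point; when shut the plate sits against the unit, so at 0.18 m open some 175 mm of floor is clear.
- drawer_pull (a point): Middle of the drawer's dark bar pull: a 10 mm rod 100 mm long along y, 26 mm in front of the front plate's outer face and 58 mm above the bench.
- tub: Orange open-topped tub for empties, fixed, 200 mm (x) by 160 mm (y) by 70 mm high, walls 5 mm, origin under its middle.
- tub_in (a point): Middle of the tub's inner floor, 5 mm above the bench; inside 190 by 150 mm.
- dish: Bystander: round steel dish with a few pins, 110 mm across, 22 mm high, origin under its middle. Loose.
- lock_cylinder: Bystander: brass profile lock cylinder, 70 mm long (x), 33 mm high, origin under its middle. Loose.
- screwdriver: Bystander: screwdriver about 150 mm long lying along its x. Loose.

How it is judged (in metres and radians):
At the end, for the whole second after the job is handed in: The full tube (resting weight over 3.9 N) lies on the drawer's floor and the drawer is shut to within 6 mm; the empty tube (resting weight under 1.8 N) lies on the tub's floor; the part-used tube lies in one of the rack's cradles at the rack's slope (within 15 mm in height and 0.1 rad); all at rest (((x of tube_a in the frame of drawer_bay between -0.085 and 0.085 m and y of tube_a in the frame of drawer_bay between -0.08 and 0.08 m and z of tube_a in the frame of drawer_bay between 0.015 and 0.03 m and contact force between tube_a and anything else above 3.9 N) or (x of tube_b in the frame of drawer_bay between -0.085 and 0.085 m and y of tube_b in the frame of drawer_bay between -0.08 and 0.08 m and z of tube_b in the frame of drawer_bay between 0.015 and 0.03 m and contact force between tube_b and anything else above 3.9 N) or (x of tube_c in the frame of drawer_bay between -0.085 and 0.085 m and y of tube_c in the frame of drawer_bay between -0.08 and 0.08 m and z of tube_c in the frame of drawer_bay between 0.015 and 0.03 m and contact force between tube_c and anything else above 3.9 N)) and ((x of tube_a in the frame of tub_in between -0.09 and 0.09 m and y of tube_a in the frame of tub_in between -0.07 and 0.07 m and z of tube_a in the frame of tub_in between 0.015 and 0.03 m and contact force between tube_a and anything else below 1.8 N) or (x of tube_b in the frame of tub_in between -0.09 and 0.09 m and y of tube_b in the frame of tub_in between -0.07 and 0.07 m and z of tube_b in the frame of tub_in between 0.015 and 0.03 m and contact force between tube_b and anything else below 1.8 N) or (x of tube_c in the frame of tub_in between -0.09 and 0.09 m and y of tube_c in the frame of tub_in between -0.07 and 0.07 m and z of tube_c in the frame of tub_in between 0.015 and 0.03 m and contact force between tube_c and anything else below 1.8 N)) and ((x of tube_a in the frame of rack between -0.025 and 0.025 m and y of tube_a in the frame of rack between -0.125 and 0.125 m and z of tube_a in the frame of rack between 0.085 and 0.115 m and angle between tube_a's own x axis and vertical between 0.97 and 1.19 rad) or (x of tube_b in the frame of rack between -0.025 and 0.025 m and y of tube_b in the frame of rack between -0.125 and 0.125 m and z of tube_b in the frame of rack between 0.085 and 0.115 m and angle between tube_b's own x axis and vertical between 0.97 and 1.19 rad) or (x of tube_c in the frame of rack between -0.025 and 0.025 m and y of tube_c in the frame of rack between -0.125 and 0.125 m and z of tube_c in the frame of rack between 0.085 and 0.115 m and angle between tube_c's own x axis and vertical between 0.97 and 1.19 rad)) and value of joint drawer below 0.006 m and linear speed of each of tube_a, tube_b, tube_c below 0.03 m/s); the robot touches nothing.
It fails at once if a tube is let fall (moving faster than 0.6 m/s while no finger holds it: a drop of about 20 mm) ((linear speed of tube_a above 0.6 m/s and contact force between the fingers and tube_a below 0.05 N) or (linear speed of tube_b above 0.6 m/s and contact force between the fingers and tube_b below 0.05 N) or (linear speed of tube_c above 0.6 m/s and contact force between the fingers and tube_c below 0.05 N)).
It fails at once if a bystander (dish, lock cylinder, screwdriver) is shifted more than 20 mm (distance of any of dish, lock_cylinder, screwdriver from where it was at the start of the episode above 0.02 m).
It also fails if it takes over 72 s, if anything falls off the work surface, if the arm or the gripper's body presses on something with over 40 N, if the wrist force passes 120 N, or if a joint passes its speed limit or range.

## Working session

There is one attempt and no reset: what is moved stays moved. The work goes in short steps, Python scripts to look and compute and a tool call to move; the robot and the scene stay as the last step left them, time stands still between calls to the robot, and variables do not carry over. Pictures are saved under pics/ and viewed, and the job is handed in when it is done.

Besides the shell and the picture viewer there is one more tool, called after "Emit:" as name(argument=value, ...), one argument or row to a line, values as JSON. drive_tool: Moves the arm, as the interface text tells. Shift numbers are shares of 0.4 m and turn numbers shares of 180 degrees, none past 1 either way. Its arguments: {"type":"object","properties":{"motion":{"type":"array"}},"required":["motion"]}

```bash
ls; mkdir -p pics; python3 - <<'E'
from bench import observe, read_camera, get_calibration, bot
import cv2
s=observe()
for k,v in s.items(): print(k,v)
for n in ["side","top","wrist"]:
    c=get_calibration(n); print(n,c)
    im=read_camera(n); cv2.imwrite(f"pics/{n}0.png",im[:,:,::-1])
E
```

```text
pics
t 0.0
joint_positions [ 1.12102264e+00  2.76580738e-01  1.50609527e+00 -2.74539603e-05
  1.36066037e+00 -1.20994383e-01]
joint_vel [ 0.00080644  0.00061412 -0.00103852 -0.00085502  0.00367093  0.00068074]
joint_efforts [ 9.86130253e-04 -4.04595387e+01 -2.37228978e+01  7.02737086e-02
  3.47548700e-02 -1.43064271e-04]
eef_pos [185.41933601 543.67134351 183.22797272]
orientation [ 2.55432730e+00  1.82746018e+00 -2.38283508e-03]
ft_force [-0.56080585  0.09017047  0.25556378]
torque [0.01843668 0.00576661 0.00889477]
opening 1.0012538173730845
side {'fx': 516.8643540649663, 'fy': 516.8643540649663, 'cx': 308.3953586407441, 'cy': 202.88334921829127, 'rvec': array([ 2.17480124, -0.59892551,  0.29014112]), 'tvec': array([-476.89674686,  271.80311916, 1104.82307509])}
top {'fx': 405.41164667854065, 'fy': 405.41164667854065, 'cx': 318.37133250461727, 'cy': 200.26774973544468, 'rvec': array([ 2.15054262, -2.13457041,  0.10825642]), 'tvec': array([  18.36412754,  566.14093773, 1129.29315899])}
wrist {'fx': 357.1338580587585, 'fy': 357.1338580587585, 'cx': 322.51500155893143, 'cy': 194.70685512560667, 'rvec': array([-2.37673191, -1.70042562, -0.22074806]), 'tvec': array([-573.5829727 ,  -26.47855845,  391.85495769])}
```

View pics/top0.png

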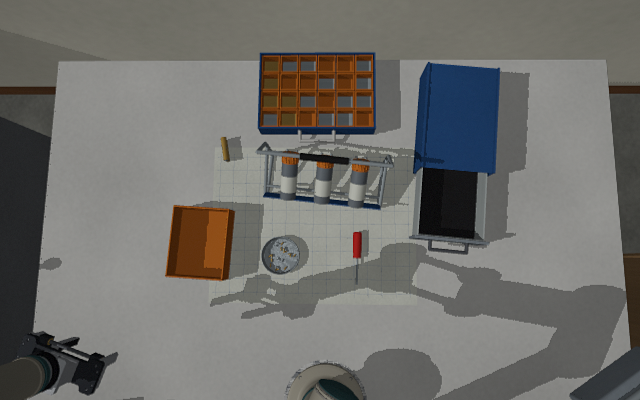

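View pics/side0.png

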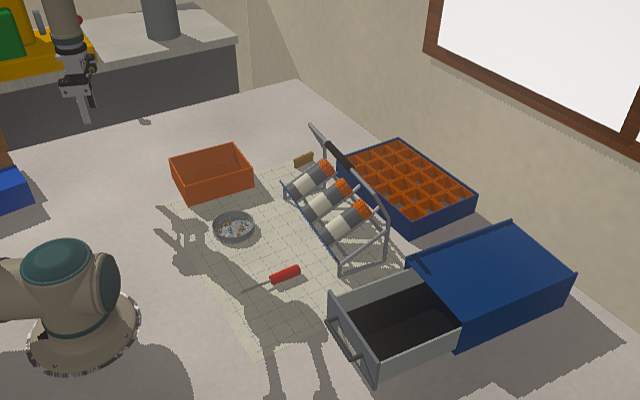

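View pics/wrist0.png

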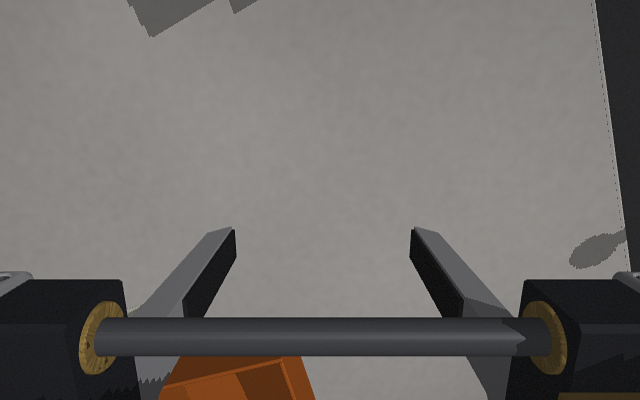

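The top view shows the tub at about (200,243), the dish at (282,254), the screwdriver at (357,255), the rack at about (322,180) with three tubes, and the open drawer at about (450,205). Next I'll zoom in for precise pixels.

```bash
python3 - <<'E'
import cv2
im=cv2.imread("pics/top0.png")
a=im[135:215,250:400]; cv2.imwrite("pics/z_rack.png",cv2.resize(a,None,fx=5,fy=5,interpolation=cv2.INTER_NEAREST))
a=im[150:260,400:510]; cv2.imwrite("pics/z_drw.png",cv2.resize(a,None,fx=5,fy=5,interpolation=cv2.INTER_NEAREST))
a=im[195:290,155:245]; cv2.imwrite("pics/z_tub.png",cv2.resize(a,None,fx=5,fy=5,interpolation=cv2.INTER_NEAREST))
im=cv2.imread("pics/side0.png")
a=im[115:285,270:410]; cv2.imwrite("pics/z_rs.png",cv2.resize(a,None,fx=3.5,fy=3.5,interpolation=cv2.INTER_NEAREST))
E
```

```text
(no output)
```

View pics/z_rack.png

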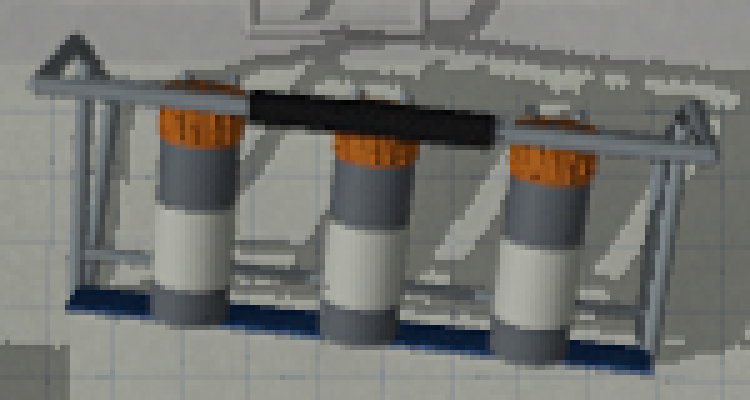

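View pics/z_drw.png

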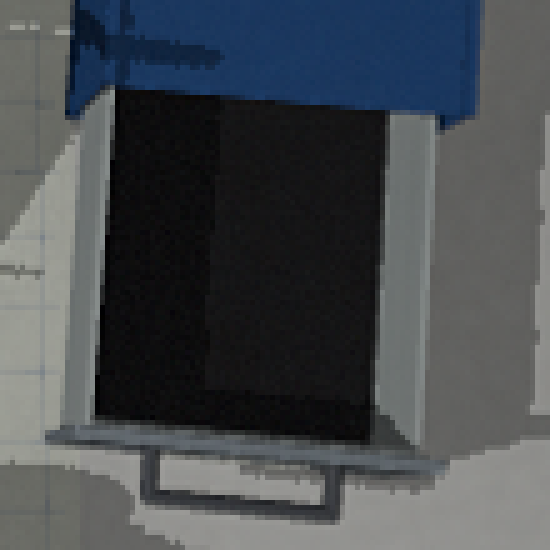

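View pics/z_tub.png

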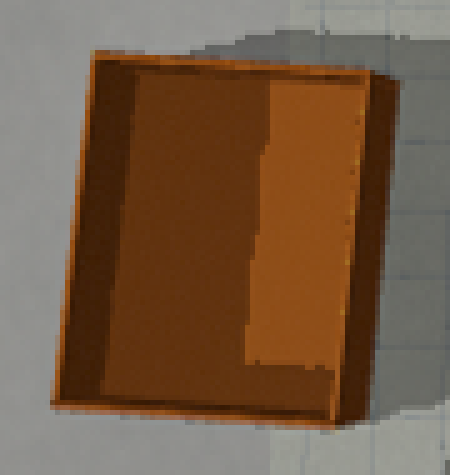

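View pics/z_rs.png

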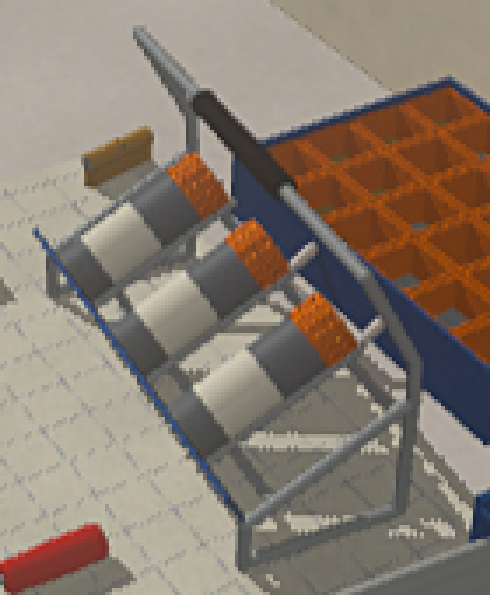

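```bash
cat > h.py <<'E'
import numpy as np, cv2
from scipy.spatial.transform import Rotation as R
CAL={}
def cal(n):
    from bench import get_calibration
    if n not in CAL: CAL[n]=get_calibration(n)
    return CAL[n]
def ray(n,uv,c=None):
    c=c or cal(n); Rm=R.from_rotvec(c['rvec']).as_matrix()
    o=-Rm.T@c['tvec']; d=Rm.T@np.array([(uv[0]-c['cx'])/c['fx'],(uv[1]-c['cy'])/c['fy'],1]); return o,d
def onz(n,uv,z,c=None):
    o,d=ray(n,uv,c); return o+d*(z-o[2])/d[2]
def proj(n,P,c=None):
    c=c or cal(n)
    K=np.array([[c['fx'],0,c['cx']],[0,c['fy'],c['cy']],[0,0,1.]])
    return cv2.projectPoints(np.array(P,float).reshape(-1,1,3),c['rvec'],c['tvec'],K,None)[0].reshape(-1,2)
E
python3 - <<'E'
from h import *
np.set_printoptions(precision=1,suppress=True)
def z(p,o): return (o[0]+(p[0]+.0)/5-.5+.0,o[1]+p[1]/5-.5)
o=(250,135)
a=onz('top',z((36,84),o),223);b=onz('top',z((715,152),o),223);g=onz('top',z((372,118.5),o),223)
print('bar',a,b,(a+b)/2,g,np.linalg.norm(a-b),np.degrees(np.arctan2(*(b-a)[:2])))
d=a-b; yaw=np.arctan2(-d[0],d[1]); print('yaw',np.degrees(yaw))
a=onz('top',z((66,300),o),70);b=onz('top',z((652,365),o),70)
print('strip',a,b,(a+b)/2,np.degrees(np.arctan2(-(a-b)[0],(a-b)[1])),np.linalg.norm(a-b))
o=(400,150)
a=onz('top',z((148,490),o),58);b=onz('top',z((336,512),o),58); print('pull',a,b,(a+b)/2,np.linalg.norm(a-b),np.degrees(np.arctan2(-(a-b)[0],(a-b)[1])))
a=onz('top',z((47,434),o),92);b=onz('top',z((447,467),o),92); print('plate',a,b,(a+b)/2,np.linalg.norm(a-b),np.degrees(np.arctan2(-(a-b)[0],(a-b)[1])))
o=(155,195)
c=[onz('top',z(p,o),70) for p in [(93,50),(372,70),(338,428),(53,408)]]
print('tub',c,sum(c)/4)
E
```

```text
bar [662.6 170.3 223. ] [ 629.6 -161.8  223. ] [646.1   4.3 223. ] [645.7   4.9 223. ] 333.71566310809715 -174.3248688257881
yaw -5.675131174211913
strip [577.1 178.2  70. ] [ 542.4 -149.3   70. ] [559.8  14.4  70. ] -6.045355383646924 329.3320717300707
pull [ 433.5 -285.    58. ] [ 422.4 -387.4   58. ] [ 428.  -336.2   58. ] 103.00017076957367 -6.195998444240586
plate [ 462.5 -223.5   92. ] [ 446.6 -435.7   92. ] [ 454.6 -329.6   92. ] 212.7885650718025 -4.2734560817529
tub [array([547.3, 430.7,  70. ]), array([537. , 272.2,  70. ]), array([339.6, 283.5,  70. ]), array([348.7, 442. ,  70. ])] [443.2 357.1  70. ]
```

```bash
python3 - <<'E'
from h import *
from bench import observe
np.set_printoptions(precision=3,suppress=True)
def z(p,o): return (o[0]+(p[0]+.0)/5-.5+.0,o[1]+p[1]/5-.5)
o=(400,150)
a=onz('top',z((115,90),o),106);b=onz('top',z((385,110),o),106);print('front',a,b,np.degrees(np.arctan2(-(a-b)[0],(a-b)[1])))
a=onz('top',(499,68.5),106);b=onz('top',(495,172.5),106);print('right',a,b,np.degrees(np.arctan2((a-b)[1],(a-b)[0])))
# rack overlay
th=np.radians(-5.8);Rz=R.from_euler('z',th).as_matrix();O=np.array([616,7.5,0])
c,s=np.cos(np.radians(28)),np.sin(np.radians(28))
top=cv2.imread('pics/top0.png');side=cv2.imread('pics/side0.png')
for y in(-95,0,95):
    m=np.array([0,y,100.]);ax=np.array([c,0,s]);n=np.array([-s,0,c])
    P=[O+Rz@(m+ax*t+n*22) for t in(-65,0,39,65)]
    L=[O+Rz@(m+ax*t+np.array([0,k*22,0])) for k in(-1,1) for t in(-65,65)]
    for nm,im in(('top',top),('side',side)):
        for p in proj(nm,P+L): cv2.circle(im,tuple(int(round(q*16)) for q in p),12,(0,255,0),-1,cv2.LINE_AA,4)
B=[O+Rz@np.array([30,y,223.]) for y in(-165,0,165)]
for nm,im in(('top',top),('side',side)):
    for p in proj(nm,B): cv2.circle(im,tuple(int(round(q*16)) for q in p),12,(0,0,255),-1,cv2.LINE_AA,4)
A=cv2.resize(top[135:215,250:400],None,fx=5,fy=5,interpolation=cv2.INTER_NEAREST)
cv2.imwrite('pics/ov_t.png',A)
cv2.imwrite('pics/ov_s.png',cv2.resize(side[115:285,270:410],None,fx=3.5,fy=3.5,interpolation=cv2.INTER_NEAREST))
# camera in tool
st=observe(); from bench import get_calibration
cw=get_calibration('wrist');Rm=R.from_rotvec(cw['rvec']).as_matrix();oc=-Rm.T@cw['tvec']
T=R.from_rotvec(st['orientation']).as_matrix();print('tool axes\n',T);print('cam in tool',T.T@(oc-st['eef_pos']))
E
```

```text
front [ 648.293 -261.068  106.   ] [ 637.803 -405.627  106.   ] -4.1503250611762885
right [ 930.119 -479.422  106.   ] [ 635.248 -454.878  106.   ] -4.758034094314345
tool axes
 [[ 0.323  0.946 -0.001]
 [ 0.946 -0.323 -0.001]
 [-0.001 -0.    -1.   ]]
cam in tool [  -0.983  -74.737 -201.863]
```

View pics/ov_t.png

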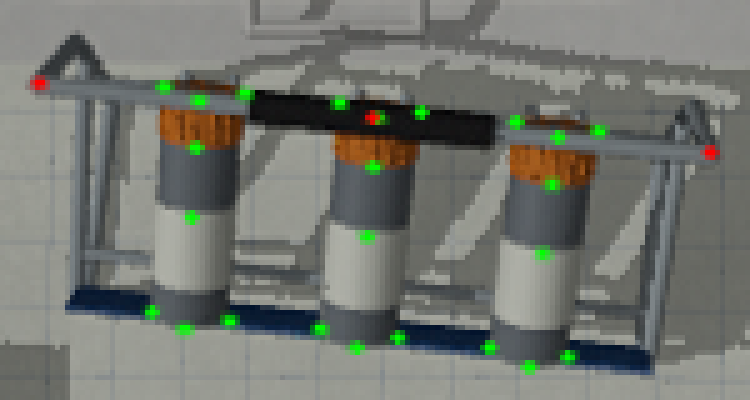

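View pics/ov_s.png

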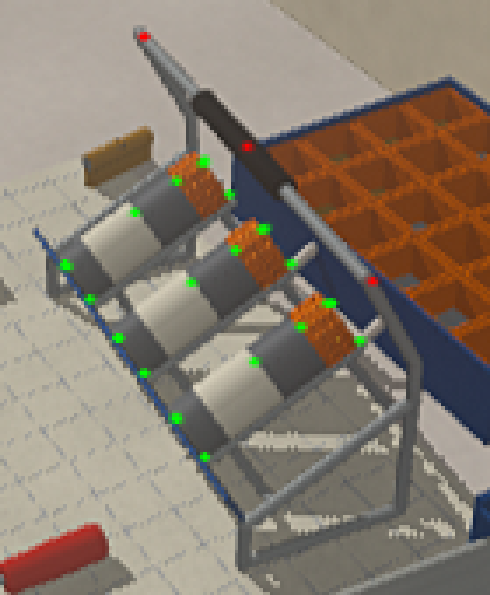

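The overlay fits to about 1 px in both views. It puts the rack origin at about (616, 7.5) with yaw −5.8°, the tub at (443,357) with yaw −3.5°, and the stock unit's yaw at about −4.6°.

```bash
cat >> h.py <<'E'
R0=np.array([[0,1,0],[1,0,0],[0,0,-1.]]).T   # columns x=(0,1,0), y=(1,0,0), z=(0,0,-1)
def Rdown(yaw): return R.from_euler('z',yaw,degrees=True).as_matrix()@R0
RY=-5.8; RO=np.array([616,7.5,0.])
def rackR(): return Rdown(RY)@R.from_euler('x',-28,degrees=True).as_matrix()
def tubeP(y,h=0):
    """TCP for grasping tube in cradle y, raised h square to slope"""
    Rt=rackR(); m=RO+R.from_euler('z',RY,degrees=True).as_matrix()@np.array([0,y,100.])
    return m+Rt[:,2]*(19-h)
def show(P=None,Rt=None):
    from bench import observe
    st=observe(); T=R.from_rotvec(st['orientation']).as_matrix()
    print('t %.2f'%st['t'],'pos',np.round(st['eef_pos'],1),'F',np.round(st['ft_force'],2),'open %.3f'%st['opening'],'J',np.round(st['joint_positions'],2))
    if Rt is not None:
        rv=R.from_matrix(T.T@Rt).as_rotvec(); print('turn share',np.round(rv/np.pi,4),'deg',np.round(np.degrees(rv),1))
    if P is not None:
        d=T.T@(P-st['eef_pos']); print('shift now-axes mm',np.round(d,1),'share',np.round(d/400,4))
        if Rt is not None:
            d=Rt.T@(P-st['eef_pos']); print('shift after turn share',np.round(d/400,4))
E
python3 - <<'E'
from h import *
show(tubeP(95,170),rackR()); print(tubeP(95,170),tubeP(95))
E
```

```text
t 0.15 pos [185.5 543.8 183.4] F [-0.1   0.28  0.39] open 1.000 J [ 1.12  0.28  1.51 -0.    1.36 -0.12]
turn share [-0.155   0.0181 -0.0709] deg [-27.9   3.3 -12.8]
shift now-axes mm [-292.1  490.1  -49.6] share [-0.7302  1.2253 -0.124 ]
shift after turn share [-0.9877  0.9672  0.373 ]
[555.07304986 109.17756906 233.32508652] [634.47464405 101.11224924  83.22399574]
```

Emit:
drive_tool(
  motion=[
    [0.5,0,0,-0.04,-0.039,0.0045,-0.018],
    [0.5,0,0,-0.04,-0.039,0.0045,-0.018],
    [0.5,0,0,-0.04,-0.039,0.0045,-0.018],
    [0.5,0,0,-0.04,-0.039,0.0045,-0.018],
  ],
)

```text
t: 0.65
eef_pos: [177.0, 544.7, 245.9]
orientation: [2.018, 1.831, 0.467]
ft_force: [-0.1, 0.1, -0.4]
opening: 0.75
```

```bash
python3 -c "
from h import *
show(tubeP(95,170),rackR())"
```

```text
t 0.65 pos [177.  544.7 245.9] F [-0.15  0.11 -0.37] open 0.750 J [ 1.49  0.26  1.51 -0.51  1.41  0.1 ]
turn share [0.0054 0.0011 0.0016] deg [1.  0.2 0.3]
shift now-axes mm [-396.1  359.5  215.8] share [-0.9903  0.8988  0.5395]
shift after turn share [-0.9876  0.9127  0.5208]
```

Emit:
drive_tool(
  motion=[
    [0.5,-0.1,0.09,0.053,0.0005,0,0],
    [0.5,-0.1,0.09,0.053,0.0005,0,0],
    [0.5,-0.1,0.09,0.053,0.0005,0,0],
    [0.5,-0.1,0.09,0.053,0.0005,0,0],
    [0.5,-0.1,0.09,0.053,0.0005,0,0],
    [0.5,-0.1,0.09,0.053,0.0005,0,0],
    [0.5,-0.1,0.09,0.053,0.0005,0,0],
    [0.5,-0.1,0.09,0.053,0.0005,0,0],
    [0.5,-0.1,0.09,0.053,0.0005,0,0],
    [0.5,0,0,0,0,0,0],
  ],
)

```text
t: 1.9
eef_pos: [522.6, 146.3, 233.1]
orientation: [2.012, 1.858, 0.46]
ft_force: [-1.0, 0.1, 0.1]
opening: 0.751
```

```bash
python3 -c "
from h import *
show(tubeP(95,170),rackR())"
```

```text
t 1.90 pos [522.6 146.3 233.1] F [-1.02  0.09  0.05] open 0.751 J [ 0.27 -0.05  1.89 -0.23  0.85 -1.11]
turn share [ 0.0012 -0.0011  0.0066] deg [ 0.2 -0.2  1.2]
shift now-axes mm [-34.3  31.2  16.7] share [-0.0858  0.0779  0.0419]
shift after turn share [-0.084   0.0798  0.0419]
```

Emit:
drive_tool(
  motion=[
    [0.5,-0.085,0.079,0.042,0.001,-0.001,0.0066],
    [0.5,0,0,0.05,0,0,0],
    [0.5,0,0,0.05,0,0,0],
    [0.5,0,0,0,0,0,0],
  ],
)

```text
t: 2.4
eef_pos: [572.5, 109.7, 196.2]
orientation: [2.038, 1.842, 0.459]
ft_force: [-0.5, -0.5, 0.6]
opening: 0.749
```

```bash
python3 -c "
from h import *
show(tubeP(95,0),rackR())
from bench import *
cv2.imwrite('pics/w1.png',read_camera('wrist')[:,:,::-1])"
```

```text
t 2.40 pos [572.5 109.7 196.2] F [-0.51 -0.45  0.6 ] open 0.749 J [ 0.15  0.04  1.9  -0.17  0.74 -1.22]
turn share [-0.001  -0.0009 -0.0002] deg [-0.2 -0.2 -0. ]
shift now-axes mm [ -2.6   2.6 129.1] share [-0.0066  0.0065  0.3228]
shift after turn share [-0.0056  0.0055  0.3228]
```

View pics/w1.png

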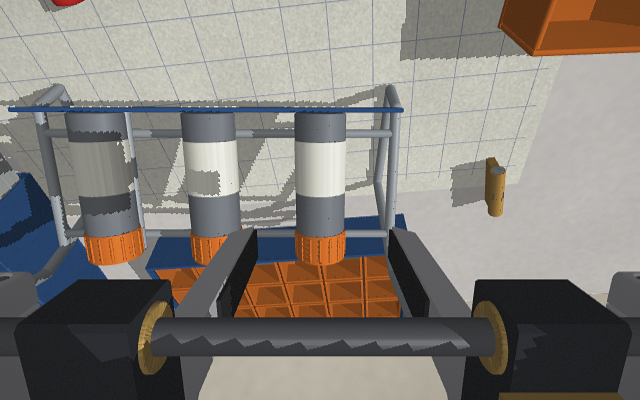

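The wrist view shows the left tube at column 320, midway between the fingers. That agrees with the computed 3 mm shift, so I'm descending.

Emit:
drive_tool(
  motion=[
    [0.5,-0.006,0.006,0.09,-0.001,-0.001,0],
    [0.5,0,0,0.09,0,0,0],
    [0.5,0,0,0.09,0,0,0],
    [0.5,0,0,0.04,0,0,0],
    [0.5,0,0,0,0,0,0],
  ],
)

```text
t: 3.08
eef_pos: [635.0, 108.1, 93.5]
orientation: [2.024, 1.841, 0.473]
ft_force: [-0.3, 1.0, 0.0]
opening: 0.752
```

```bash
python3 -c "
from h import *
show(tubeP(95,0),rackR())"
```

```text
t 3.08 pos [635.  108.1  93.5] F [-0.31  0.96  0.05] open 0.752 J [ 0.13  0.23  1.96 -0.23  0.47 -1.17]
turn share [ 0.0035 -0.0021  0.0016] deg [ 0.6 -0.4  0.3]
shift now-axes mm [-7.1 -4.8  9. ] share [-0.0177 -0.012   0.0225]
shift after turn share [-0.0176 -0.0116  0.0228]
```

Emit:
drive_tool(
  motion=[
    [0.5,-0.017,-0.012,0.011,0.0035,-0.002,0.0016],
    [0.5,0,0,0.01,0,0,0],
    [0.5,0,0,0,0,0,0],
  ],
)

```text
t: 3.45
eef_pos: [634.7, 101.7, 86.9]
orientation: [2.032, 1.837, 0.463]
ft_force: [0.6, -0.4, 1.1]
opening: 0.747
```

```bash
python3 -c "
from h import *
show(tubeP(95,0),rackR())
from bench import *
cv2.imwrite('pics/w2.png',read_camera('wrist')[:,:,::-1])"
```

```text
t 3.45 pos [634.7 101.7  86.9] F [ 0.55 -0.38  1.08] open 0.747 J [ 0.12  0.24  1.97 -0.23  0.46 -1.18]
turn share [ 0.0013 -0.0004 -0.    ] deg [ 0.2 -0.1 -0. ]
shift now-axes mm [-0.6 -1.9  3.1] share [-0.0016 -0.0048  0.0078]
shift after turn share [-0.0016 -0.0047  0.0079]
```

View pics/w2.png

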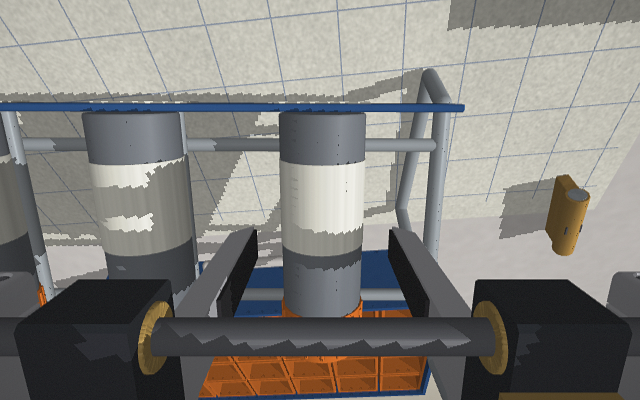

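The fingers straddle the tube, which is centred at column 321. Closing now.

Emit:
drive_tool(
  motion=[
    [0.5,-0.0015,-0.004,0.007,0.001,0,0],
    [-1,0,0,0,0,0,0],
    [-1,0,0,0,0,0,0],
    [-1,0,0,0,0,0,0],
    [-1,0,0,0,0,0,0],
  ],
)

```text
t: 4.12
eef_pos: [634.8, 101.3, 84.3]
orientation: [2.034, 1.838, 0.462]
ft_force: [-0.6, 0.7, 0.7]
opening: 0.451
```

```bash
python3 -c "
from h import *
show(tubeP(95,0),rackR())"
```

```text
t 4.12 pos [634.8 101.3  84.3] F [-0.62  0.67  0.74] open 0.451 J [ 0.11  0.24  1.97 -0.23  0.46 -1.18]
turn share [ 0.0006 -0.0006 -0.0002] deg [ 0.1 -0.1 -0. ]
shift now-axes mm [-0.2 -0.8  0.8] share [-0.0005 -0.0019  0.002 ]
shift after turn share [-0.0005 -0.0019  0.002 ]
```

Emit:
drive_tool(
  motion=[
    [-1,0,0,-0.05,0,0,0],
    [-1,0,0,-0.08,0,0,0],
    [-1,0,0,0,0,0,0],
    [-1,0,0,0,0,0,0],
    [-1,0,0,0,0,0,0],
  ],
)

```text
t: 4.75
eef_pos: [606.8, 102.8, 125.3]
orientation: [2.04, 1.843, 0.45]
ft_force: [0.2, 0.7, -4.1]
opening: 0.45
```

```bash
python3 -c "
from h import *
from bench import *
show(tubeP(95,0),rackR())
for i in range(4):
    read_camera('top'); print(np.round(observe()['ft_force'],2))
"
```

```text
t 4.75 pos [606.8 102.8 125.3] F [ 0.23  0.67 -4.14] open 0.450 J [ 0.12  0.16  1.95 -0.19  0.57 -1.21]
turn share [-0.0027  0.0003  0.    ] deg [-0.5  0.1  0. ]
shift now-axes mm [ 1.2  5.1 50.1] share [0.0029 0.0127 0.1253]
shift after turn share [0.0028 0.0117 0.1254]
[-0.59  0.79 -2.35]
[ 0.04  0.17 -3.  ]
[-0.5  -0.06 -1.8 ]
[-1.03  0.32 -1.62]
```

```bash
python3 -c "
from h import *
from bench import *
F=[]
for i in range(12):
    read_camera('top'); F.append(observe()['ft_force'])
F=np.array(F);print(F.mean(0),F.std(0));print(np.round(F[:,2],1))
show()
"
```

```text
[ 0.12885941  0.19256091 -2.75908224] [0.53726086 0.56285776 0.47969336]
[-2.7 -1.7 -3.1 -3.  -2.5 -2.2 -3.8 -2.7 -2.9 -2.8 -2.9 -2.9]
t 5.55 pos [607.3 103.  126.9] F [-0.43  0.72 -2.95] open 0.453 J [ 0.13  0.16  1.95 -0.19  0.57 -1.21]
```

The reading is about 2.7 N, so this is the part-used tube. It goes back into its cradle.

```bash
python3 -c "
from h import *
show(np.array([634.8,101.3,84.3]),rackR())
"
```

```text
t 5.55 pos [607.3 103.  126.9] F [-0.43  0.72 -2.95] open 0.453 J [ 0.13  0.16  1.95 -0.19  0.57 -1.21]
turn share [-0.0019  0.0001 -0.    ] deg [-0.3  0.  -0. ]
shift now-axes mm [ 1.1  4.6 50.5] share [0.0027 0.0115 0.1262]
shift after turn share [0.0027 0.0107 0.1262]
```

Emit:
drive_tool(
  motion=[
    [-1,0.0027,0.0115,0.05,-0.0019,0,0],
    [-1,0,0,0.045,0,0,0],
    [-1,0,0,0,0,0,0],
  ],
)

```text
t: 5.92
eef_pos: [630.1, 102.0, 95.6]
orientation: [2.034, 1.838, 0.46]
ft_force: [0.4, 0.2, -2.9]
opening: 0.45
```

```bash
python3 -c "
from h import *
show(np.array([634.8,101.3,84.3]),rackR())
"
```

```text
t 5.92 pos [630.1 102.   95.6] F [ 0.45  0.15 -2.87] open 0.450 J [ 0.12  0.22  1.96 -0.22  0.49 -1.18]
turn share [ 0.0005 -0.     -0.    ] deg [ 0.1 -0.  -0. ]
shift now-axes mm [-0.2 -1.1 12.2] share [-0.0005 -0.0028  0.0306]
shift after turn share [-0.0005 -0.0028  0.0306]
```

Emit:
drive_tool(
  motion=[
    [-1,0,-0.001,0.02,0,0,0],
    [-1,0,-0.001,0.01,0,0,0],
    [-1,0,0,0,0,0,0],
    [-1,0,0,0,0,0,0],
  ],
)

```text
t: 6.42
eef_pos: [635.5, 101.6, 85.7]
orientation: [2.032, 1.837, 0.462]
ft_force: [0.1, 0.2, -2.3]
opening: 0.45
```

```bash
python3 -c "
from h import *
show(np.array([634.8,101.3,84.3]),rackR())
"
```

```text
t 6.42 pos [635.5 101.6  85.7] F [ 0.1   0.16 -2.34] open 0.450 J [ 0.12  0.24  1.97 -0.23  0.46 -1.17]
turn share [ 0.0012 -0.0001  0.0001] deg [ 0.2 -0.   0. ]
shift now-axes mm [-0.3 -1.2  1. ] share [-0.0008 -0.0031  0.0024]
shift after turn share [-0.0008 -0.0031  0.0024]
```

Another 1 mm down, then open and withdraw square to the slope.

Emit:
drive_tool(
  motion=[
    [-1,0,-0.002,0.004,0,0,0],
    [-1,0,0,0.002,0,0,0],
    [0.5,0,0,0,0,0,0],
    [0.5,0,0,0,0,0,0],
    [0.5,0,0,0,0,0,0],
    [0.5,0,0,-0.08,0,0,0],
    [0.5,0,0,-0.1,0,0,0],
    [0.5,0,0,-0.1,0,0,0],
    [0.5,0,0,0,0,0,0],
  ],
)

```text
t: 7.55
eef_pos: [585.6, 107.6, 188.8]
orientation: [2.026, 1.832, 0.473]
ft_force: [-0.5, -0.5, 0.8]
opening: 0.752
```

```bash
python3 -c "
from h import *
show(tubeP(0,110),rackR())
from bench import *
cv2.imwrite('pics/w3.png',read_camera('wrist')[:,:,::-1])"
```

```text
t 7.55 pos [585.6 107.6 188.8] F [-0.51 -0.5   0.81] open 0.752 J [ 0.14  0.06  1.9  -0.18  0.7  -1.22]
turn share [ 0.0044 -0.001  -0.0001] deg [ 0.8 -0.2 -0. ]
shift now-axes mm [-96.6  -6.1   5.9] share [-0.2414 -0.0152  0.0149]
shift after turn share [-0.2414 -0.0151  0.0158]
```

View pics/w3.png

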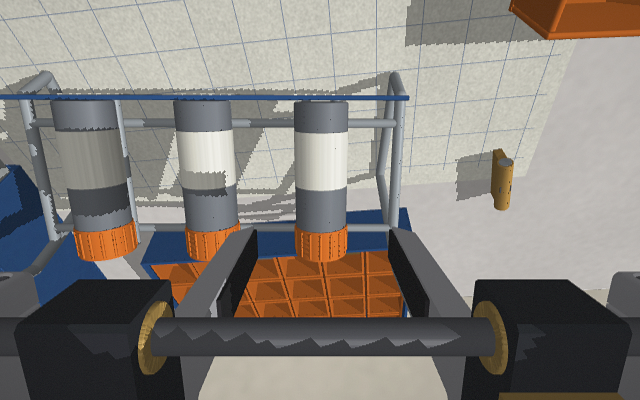

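The tube is back in its cradle at column 320, lined up with the others. Moving to the middle tube.

Emit:
drive_tool(
  motion=[
    [0.5,-0.12,-0.0075,0,0.004,-0.001,0],
    [0.5,-0.12,-0.0075,0,0,0,0],
    [0.5,0,0,0,0,0,0],
  ],
)

```text
t: 7.98
eef_pos: [569.8, 10.7, 179.0]
orientation: [2.038, 1.845, 0.451]
ft_force: [0.7, -0.0, -1.1]
opening: 0.749
```

```bash
python3 -c "
from h import *
show(tubeP(0,0),rackR())"
```

```text
t 7.97 pos [569.8  10.7 179. ] F [ 0.67 -0.04 -1.13] open 0.749 J [-0.1   0.02  1.96  0.    0.68 -1.58]
turn share [-0.0024  0.0001  0.0007] deg [-0.4  0.   0.1]
shift now-axes mm [  1.5   4.7 110.4] share [0.0039 0.0117 0.2761]
shift after turn share [0.0038 0.0096 0.2762]
```

Emit:
drive_tool(
  motion=[
    [0.5,0.004,0.011,0.08,-0.0024,0,0.0007],
    [0.5,0,0,0.09,0,0,0],
    [0.5,0,0,0.06,0,0,0],
    [0.5,0,0,0,0,0,0],
  ],
)

```text
t: 8.48
eef_pos: [618.0, 9.0, 92.7]
orientation: [2.04, 1.84, 0.455]
ft_force: [-0.7, -0.0, 0.1]
opening: 0.754
```

```bash
python3 -c "
from h import *
show(tubeP(0,0),rackR())"
```

```text
t 8.47 pos [618.    9.   92.7] F [-0.71 -0.02  0.12] open 0.754 J [-0.1   0.19  2.01 -0.    0.45 -1.56]
turn share [-0.0017 -0.0001 -0.0006] deg [-0.3 -0.  -0.1]
shift now-axes mm [-1.7  1.9 11.7] share [-0.0042  0.0048  0.0292]
shift after turn share [-0.0042  0.0046  0.0293]
```

Emit:
drive_tool(
  motion=[
    [0.5,-0.004,0.003,0.018,-0.0015,0,0],
    [0.5,0,0.001,0.009,0,0,0],
    [-1,0,0,0,0,0,0],
    [-1,0,0,0,0,0,0],
    [-1,0,0,0,0,0,0],
    [-1,0,0,0,0,0,0],
  ],
)

```text
t: 9.22
eef_pos: [625.0, 7.3, 85.9]
orientation: [2.034, 1.837, 0.462]
ft_force: [-0.6, 0.7, -1.2]
opening: 0.45
```

```bash
python3 -c "
from h import *
show(tubeP(0,0),rackR())"
```

```text
t 9.22 pos [625.    7.3  85.9] F [-0.61  0.65 -1.24] open 0.450 J [-0.1   0.21  2.02 -0.    0.42 -1.57]
turn share [ 0.001  -0.0001 -0.0002] deg [ 0.2 -0.  -0. ]
shift now-axes mm [-0.7 -1.3  2.4] share [-0.0019 -0.0032  0.0059]
shift after turn share [-0.0018 -0.0032  0.0059]
```

Emit:
drive_tool(
  motion=[
    [-1,0,0,-0.05,0,0,0],
    [-1,0,0,-0.08,0,0,0],
    [-1,0,0,0,0,0,0],
    [-1,0,0,0,0,0,0],
  ],
)

```text
t: 9.72
eef_pos: [599.6, 10.0, 131.6]
orientation: [2.036, 1.837, 0.461]
ft_force: [0.2, -0.3, -1.5]
opening: 0.447
```

```bash
python3 -c "
from h import *
from bench import *
F=[]
for i in range(12):
    read_camera('top'); F.append(observe()['ft_force'])
F=np.array(F);print(F.mean(0),F.std(0));print(np.round(F[:,2],1))
show(tubeP(0,160),rackR())
"
```

```text
[-0.01403584  0.09129685 -0.96342494] [0.30712846 0.68273483 0.57928622]
[-0.5 -1.5 -1.4 -0.7 -0.1 -0.5 -1.   0.1 -1.6 -1.5 -1.5 -1.4]
t 10.32 pos [600.    9.9 132.3] F [-0.17  1.77 -1.37] open 0.443 J [-0.1   0.11  1.99 -0.    0.54 -1.57]
turn share [ 0.0008 -0.0003 -0.0005] deg [ 0.1 -0.  -0.1]
shift now-axes mm [  -0.7   -0.6 -104.9] share [-0.0018 -0.0016 -0.2622]
shift after turn share [-0.002  -0.0023 -0.2622]
```

The middle tube reads about 0.96 N, so it is the empty one and goes to the tub.

Emit:
drive_tool(
  motion=[
    [-1,0,0,-0.08,0,0,0],
    [-1,0,0,-0.1,0,0,0],
    [-1,0,0,-0.1,0,0,0],
    [-1,0,0,-0.05,0,0,0],
    [-1,0,0,0,0,0,0],
  ],
)

```text
t: 10.95
eef_pos: [536.3, 16.2, 251.9]
orientation: [2.036, 1.836, 0.461]
ft_force: [-0.2, -0.1, -1.2]
opening: 0.447
```

```bash
python3 -c "
from h import *
show(np.array([443,357,150.]),Rdown(-3.5))
"
```

```text
t 10.95 pos [536.3  16.2 251.9] F [-0.18 -0.07 -1.17] open 0.447 J [-0.1  -0.1   1.88 -0.    0.87 -1.57]
turn share [ 0.1562  0.0028 -0.013 ] deg [28.1  0.5 -2.3]
shift now-axes mm [ 329.3 -160.8   30.2] share [ 0.8232 -0.402   0.0754]
shift after turn share [ 0.8361 -0.2848  0.2547]
```

Emit:
drive_tool(
  motion=[
    [-1,0.1,0,0,0.04,0,-0.003],
    [-1,0.11,0,0,0.04,0.001,-0.003],
    [-1,0.11,-0.03,0,0.04,0.001,-0.003],
    [-1,0.11,-0.03,0,0.036,0,-0.003],
    [-1,0.11,-0.06,0,0,0,0],
    [-1,0.11,-0.06,0.02,0,0,0],
    [-1,0,0,0,0,0,0],
  ],
)

```text
t: 11.82
eef_pos: [485.5, 288.0, 226.8]
orientation: [-2.286, -2.135, 0.035]
ft_force: [0.4, -0.9, -1.5]
opening: 0.447
```

```bash
python3 -c "
from h import *
show(np.array([443,357,120.]),Rdown(-3.5))
"
```

```text
t 11.82 pos [485.5 288.  226.8] F [ 0.35 -0.88 -1.45] open 0.447 J [ 0.41  0.26  1.43  0.01  1.48 -1.09]
turn share [-0.0081  0.0021 -0.0023] deg [-1.5  0.4 -0.4]
shift now-axes mm [ 66.6 -44.4 107.6] share [ 0.1666 -0.1111  0.2689]
shift after turn share [ 0.1656 -0.1167  0.2671]
```

Emit:
drive_tool(
  motion=[
    [-1,0.085,-0.06,0.05,-0.008,0.002,-0.002],
    [-1,0.085,-0.06,0.1,0,0,0],
    [-1,0,0,0.1,0,0,0],
    [-1,0,0,0,0,0,0],
  ],
)

```text
t: 12.32
eef_pos: [444.5, 358.5, 121.3]
orientation: [2.288, 2.147, -0.001]
ft_force: [-0.2, -0.2, -1.4]
opening: 0.446
```

```bash
python3 -c "
from h import *
show(np.array([443,357,12.]),Rdown(-3.5))
from bench import *
cv2.imwrite('pics/w4.png',read_camera('wrist')[:,:,::-1])"
```

```text
t 12.32 pos [444.5 358.5 121.3] F [-0.17 -0.25 -1.35] open 0.446 J [ 0.56  0.31  1.61 -0.    1.22 -0.95]
turn share [ 0.0009  0.0011 -0.0008] deg [ 0.2  0.2 -0.1]
shift now-axes mm [ -1.2  -1.7 109.3] share [-0.0029 -0.0043  0.2732]
shift after turn share [-0.0039 -0.0035  0.2732]
```

View pics/w4.png

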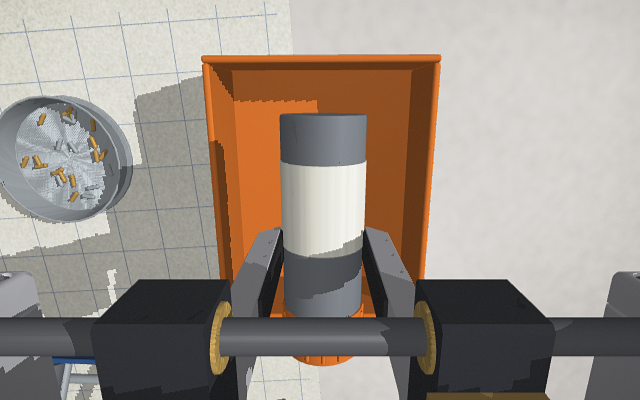

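The tube is centred over the tub, whose rim spans columns 205–440. Lowering.

Emit:
drive_tool(
  motion=[
    [-1,-0.003,-0.003,0.08,0,0.001,0],
    [-1,0,0,0.1,0,0,0],
    [-1,0,0,0.05,0,0,0],
    [-1,0,0,0,0,0,0],
  ],
)

```text
t: 12.88
eef_pos: [456.2, 359.8, 37.4]
orientation: [2.291, 2.138, 0.036]
ft_force: [-0.2, 0.3, -2.1]
opening: 0.443
```

```bash
python3 -c "
from h import *
show(np.array([443,357,12.]),Rdown(-3.5))"
```

```text
t 12.88 pos [456.2 359.8  37.4] F [-0.22  0.28 -2.08] open 0.443 J [ 0.55  0.39  1.73 -0.    1.   -0.95]
turn share [ 0.0068 -0.0038 -0.0025] deg [ 1.2 -0.7 -0.5]
shift now-axes mm [ -4.  -13.5  25.1] share [-0.0099 -0.0338  0.0627]
shift after turn share [-0.0089 -0.0326  0.0635]
```

Emit:
drive_tool(
  motion=[
    [-1,-0.009,-0.033,0.02,0.0068,-0.0038,-0.0025],
    [-1,0,0,0.02,0,0,0],
    [-1,0,0,0.015,0,0,0],
    [-1,0,0,0,0,0,0],
  ],
)

```text
t: 13.38
eef_pos: [446.0, 358.3, 18.1]
orientation: [2.288, 2.151, 0.01]
ft_force: [0.1, 0.2, -1.4]
opening: 0.442
```

```bash
python3 -c "
from h import *
show(np.array([443,357,10.]),Rdown(-3.5))"
```

```text
t 13.38 pos [446.  358.3  18.1] F [ 0.12  0.2  -1.44] open 0.442 J [ 0.56  0.41  1.76  0.    0.97 -0.95]
turn share [ 0.0017 -0.0012 -0.0002] deg [ 0.3 -0.2 -0. ]
shift now-axes mm [-1.5 -2.9  8.1] share [-0.0037 -0.0073  0.0203]
shift after turn share [-0.0037 -0.0072  0.0203]
```

Emit:
drive_tool(
  motion=[
    [-1,0,0,0.012,0.0017,-0.001,0],
    [-1,0,0,0.005,0,0,0],
    [-1,0,0,0,0,0,0],
  ],
)

```text
t: 13.75
eef_pos: [446.3, 358.6, 11.2]
orientation: [-2.288, -2.152, -0.001]
ft_force: [-0.2, -1.4, -2.1]
opening: 0.447
```

Emit:
drive_tool(
  motion=[
    [-1,0,0,0.005,0,0,0],
    [-1,0,0,0,0,0,0],
  ],
)

```text
t: 14.0
eef_pos: [446.5, 358.8, 9.3]
orientation: [-2.289, -2.152, -0.002]
ft_force: [-0.7, 0.3, -0.4]
opening: 0.443
```

Emit:
drive_tool(
  motion=[
    [-1,0,0,0.004,0,0,0],
    [-1,0,0,0,0,0,0],
  ],
)

```text
t: 14.25
eef_pos: [446.8, 358.9, 9.5]
orientation: [-2.289, -2.152, -0.004]
ft_force: [0.1, 0.9, -0.5]
opening: 0.446
```

```bash
python3 -c "
from h import *
from bench import *
F=[]
for i in range(5):
    read_camera('top'); F.append(observe()['ft_force'][2])
print(F); show()"
```

```text
[np.float64(-0.20214584660394522), np.float64(1.1012032306287067), np.float64(2.342723967423891), np.float64(1.0247798624997544), np.float64(1.9690377897260876)]
t 14.50 pos [446.9 358.9   9.2] F [ 0.44 -0.71  1.97] open 0.446 J [ 0.56  0.42  1.76  0.    0.96 -0.95]
```

The force has turned positive and the height has stalled, so the tube is resting on the floor. Releasing.

Emit:
drive_tool(
  motion=[
    [0.2,0,0,0,0,0,0],
    [0.4,0,0,0,0,0,0],
    [0.4,0,0,0,0,0,0],
    [0.4,0,0,-0.05,0,0,0],
    [0.4,0,0,-0.1,0,0,0],
    [0.4,0,0,-0.12,0,0,0],
    [0.4,0,0,-0.12,0,0,0],
    [0.4,0,0,-0.12,0,0,0],
    [0.4,0,0,0,0,0,0],
  ],
)

```text
t: 15.62
eef_pos: [445.9, 358.3, 217.1]
orientation: [-2.288, -2.151, 0.003]
ft_force: [-0.5, -0.7, -0.7]
opening: 0.703
```

```bash
python3 -c "
from h import *
from bench import *
cv2.imwrite('pics/w5.png',read_camera('wrist')[:,:,::-1])
cv2.imwrite('pics/t5.png',read_camera('top')[:,:,::-1])
show(tubeP(-95,160),rackR())"
```

```text
t 15.72 pos [443.5 356.7 212.8] F [-0.48  0.33  0.08] open 0.701 J [ 0.55  0.26  1.46  0.    1.44 -0.95]
turn share [-0.1584 -0.0012  0.0128] deg [-28.5  -0.2   2.3]
shift now-axes mm [-430.3  123.7  -10.3] share [-1.0758  0.3092 -0.0258]
shift after turn share [-1.0625  0.3243  0.1394]
```

View pics/w5.png

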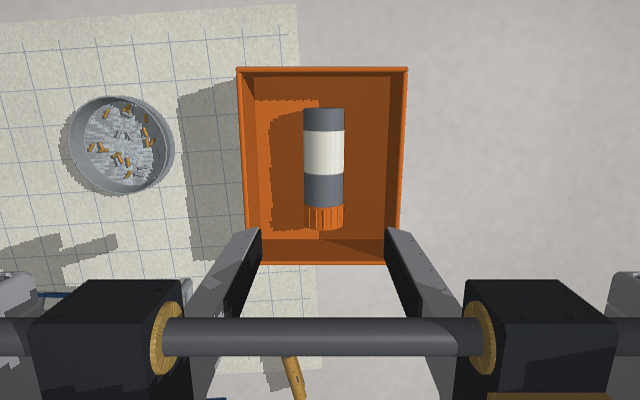

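View pics/t5.png

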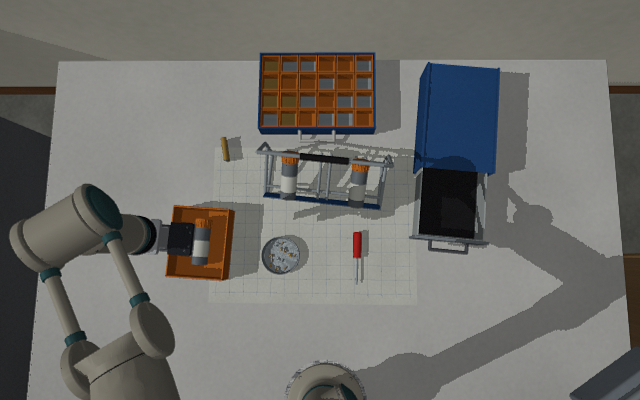

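The empty tube lies in the middle of the tub. Heading to the third tube.

Emit:
drive_tool(
  motion=[
    [0.5,-0.09,0,-0.03,-0.04,0,0.003],
    [0.5,-0.1,0,-0.03,-0.04,0,0.003],
    [0.5,-0.11,0,0,-0.04,0,0.003],
    [0.5,-0.11,0,0,-0.038,0,0.003],
    [0.5,-0.12,0,0,0,0,0],
    [0.5,-0.12,0,0,0,0,0],
    [0.5,-0.12,0,0,0,0,0],
    [0.5,-0.12,0.04,0,0,0,0],
    [0.5,0,0,0,0,0,0],
  ],
)

```text
t: 16.85
eef_pos: [412.1, -9.3, 222.8]
orientation: [2.037, 1.855, 0.429]
ft_force: [-0.3, 0.6, -0.3]
opening: 0.75
```

```bash
python3 -c "
from h import *
show(tubeP(-95,130),rackR())"
```

```text
t 16.85 pos [412.1  -9.3 222.8] F [-0.28  0.59 -0.34] open 0.750 J [-0.25 -0.29  2.08  0.08  0.89 -1.76]
turn share [-0.0064  0.0028  0.0031] deg [-1.2  0.5  0.6]
shift now-axes mm [-58.  121.2  89.9] share [-0.1451  0.303   0.2249]
shift after turn share [-0.1441  0.2998  0.2297]
```

Emit:
drive_tool(
  motion=[
    [0.5,-0.048,0.1,0.07,-0.0064,0.0028,0.003],
    [0.5,-0.048,0.1,0.07,0,0,0],
    [0.5,-0.048,0.1,0.07,0,0,0],
    [0.5,0,0,0,0,0,0],
  ],
)

```text
t: 17.35
eef_pos: [549.1, -76.9, 193.9]
orientation: [2.047, 1.85, 0.455]
ft_force: [-0.3, 0.3, 0.2]
opening: 0.753
```

```bash
python3 -c "
from h import *
show(tubeP(-95,100),rackR())
from bench import *
cv2.imwrite('pics/w6.png',read_camera('wrist')[:,:,::-1])"
```

```text
t 17.35 pos [549.1 -76.9 193.9] F [-0.32  0.27  0.2 ] open 0.753 J [-0.36 -0.02  1.95  0.18  0.76 -1.93]
turn share [-0.0046 -0.0023 -0.0004] deg [-0.8 -0.4 -0.1]
shift now-axes mm [-4.5  7.6 29. ] share [-0.0113  0.0189  0.0725]
shift after turn share [-0.0108  0.0179  0.0728]
```

View pics/w6.png

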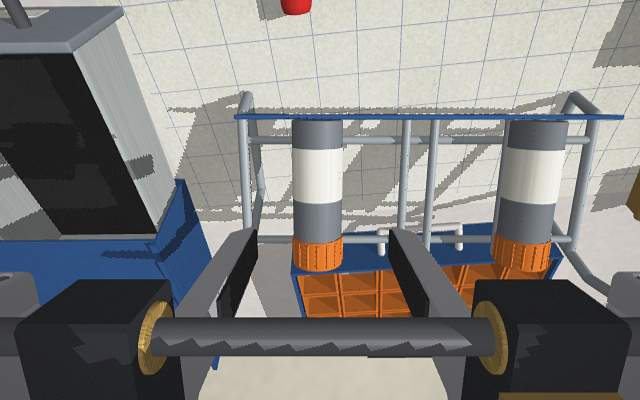

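Emit:
drive_tool(
  motion=[
    [0.5,-0.011,0.018,0.07,-0.0046,-0.002,0],
    [0.5,0,0,0.08,0,0,0],
    [0.5,0,0,0.08,0,0,0],
    [0.5,0,0,0.06,0,0,0],
    [0.5,0,0,0,0,0,0],
  ],
)

```text
t: 18.02
eef_pos: [597.9, -71.3, 86.6]
orientation: [2.037, 1.863, 0.458]
ft_force: [0.6, -0.6, -0.4]
opening: 0.747
```

```bash
python3 -c "
from h import *
show(tubeP(-95,0),rackR())"
```

```text
t 18.02 pos [597.9 -71.3  86.6] F [ 0.65 -0.6  -0.41] open 0.747 J [-0.31  0.18  2.05  0.24  0.47 -1.98]
turn share [-0.0046 -0.004   0.0028] deg [-0.8 -0.7  0.5]
shift now-axes mm [-15.   15.2  11.5] share [-0.0375  0.0381  0.0287]
shift after turn share [-0.0368  0.038   0.0297]
```

```bash
python3 -c "
from h import *
from bench import *
cv2.imwrite('pics/w7.png',read_camera('wrist')[:,:,::-1])
show(tubeP(-95,0),rackR())"
```

```text
t 18.07 pos [598.1 -71.5  87.7] F [-0.41  0.24  0.21] open 0.748 J [-0.31  0.18  2.05  0.24  0.47 -1.98]
turn share [-0.0041 -0.0039  0.0029] deg [-0.7 -0.7  0.5]
shift now-axes mm [-14.9  14.5  12.3] share [-0.0371  0.0363  0.0309]
shift after turn share [-0.0364  0.0362  0.0318]
```

View pics/w7.png

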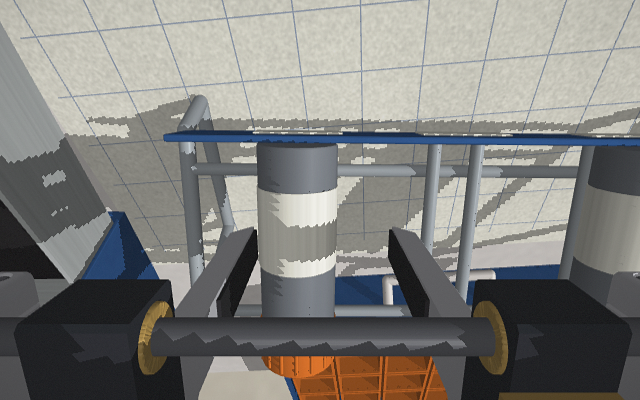

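The tube sits left of centre, at column 297, but it's untouched. I'll correct sideways first.

Emit:
drive_tool(
  motion=[
    [0.5,-0.03,0.03,0,-0.004,-0.004,0.003],
    [0.5,-0.008,0.008,0,0,0,0],
    [0.5,0,0,0,0,0,0],
  ],
)

```text
t: 18.45
eef_pos: [611.2, -88.0, 98.7]
orientation: [2.03, 1.835, 0.461]
ft_force: [-0.2, -0.5, -0.8]
opening: 0.748
```

```bash
python3 -c "
from h import *
show(tubeP(-95,0),rackR())"
```

```text
t 18.45 pos [611.2 -88.   98.7] F [-0.15 -0.46 -0.8 ] open 0.748 J [-0.33  0.18  2.02  0.23  0.47 -1.98]
turn share [0.0017 0.0004 0.0002] deg [0.3 0.1 0. ]
shift now-axes mm [ 0.5 -3.8 15.5] share [ 0.0013 -0.0095  0.0387]
shift after turn share [ 0.0013 -0.0093  0.0388]
```

Emit:
drive_tool(
  motion=[
    [0.5,0.001,-0.009,0.02,0.0017,0,0],
    [0.5,0,0,0.02,0,0,0],
    [0.5,0,0,0,0,0,0],
  ],
)

```text
t: 18.82
eef_pos: [615.6, -88.5, 82.2]
orientation: [2.035, 1.838, 0.457]
ft_force: [0.3, 0.9, -0.4]
opening: 0.752
```

```bash
python3 -c "
from h import *
show(tubeP(-95,0),rackR())"
```

```text
t 18.82 pos [615.6 -88.5  82.2] F [ 0.29  0.9  -0.42] open 0.752 J [-0.32  0.21  2.03  0.24  0.44 -1.99]
turn share [-0.      0.0006  0.    ] deg [-0.   0.1  0. ]
shift now-axes mm [ 0.5  0.1 -1.1] share [ 0.0013  0.0003 -0.0028]
shift after turn share [ 0.0013  0.0003 -0.0028]
```

Emit:
drive_tool(
  motion=[
    [-1,0.001,0,-0.003,0,0,0],
    [-1,0,0,0,0,0,0],
    [-1,0,0,0,0,0,0],
    [-1,0,0,0,0,0,0],
    [-1,0,0,-0.04,0,0,0],
    [-1,0,0,-0.08,0,0,0],
    [-1,0,0,0,0,0,0],
    [-1,0,0,0,0,0,0],
  ],
)

```text
t: 19.82
eef_pos: [586.9, -83.9, 122.6]
orientation: [2.043, 1.846, 0.449]
ft_force: [-0.1, -0.8, -5.4]
opening: 0.454
```

```bash
python3 -c "
from h import *
from bench import *
F=[]
for i in range(10):
    read_camera('top'); F.append(observe()['ft_force'])
F=np.array(F);print(F.mean(0),F.std(0));print(np.round(F[:,2],1))
show(tubeP(-95,170),rackR())
"
```

```text
[ 0.05349349 -0.05982572 -4.87625642] [0.62990794 0.40870768 0.55282127]
[-4.1 -5.3 -5.7 -3.8 -5.2 -5.2 -5.1 -5.  -4.5 -4.9]
t 20.32 pos [588.6 -84.3 123.7] F [-0.69 -0.47 -4.94] open 0.454 J [-0.33  0.12  2.01  0.2   0.56 -1.95]
turn share [-0.0029 -0.0001  0.0001] deg [-0.5 -0.   0. ]
shift now-axes mm [  -0.8    3.7 -121.7] share [-0.0021  0.0092 -0.3043]
shift after turn share [-0.0022  0.012  -0.3042]
```

It reads 4.9 N, so this is the full tube. Lifting it out and carrying it to the drawer.

Emit:
drive_tool(
  motion=[
    [-1,0,0.009,-0.08,-0.003,0,0],
    [-1,0,0,-0.1,0,0,0],
    [-1,0,0,-0.1,0,0,0],
    [-1,0,0,-0.05,0,0,0],
    [-1,0,0,0,0,0,0],
  ],
)

```text
t: 20.95
eef_pos: [528.3, -78.3, 244.3]
orientation: [2.036, 1.84, 0.457]
ft_force: [0.7, 0.0, -4.0]
opening: 0.454
```

```bash
python3 -c "
from h import *
show(np.array([548,-346,160.]),Rdown(-4.6))
"
```

```text
t 20.95 pos [528.3 -78.3 244.3] F [ 0.71  0.03 -4.  ] open 0.454 J [-0.38 -0.1   1.9   0.17  0.88 -1.92]
turn share [ 0.155   0.0017 -0.0064] deg [27.9  0.3 -1.2]
shift now-axes mm [-264.3    1.6   96.4] share [-0.6608  0.0041  0.2409]
shift after turn share [-0.6631  0.1027  0.2108]
```

Emit:
drive_tool(
  motion=[
    [-1,-0.05,-0.02,-0.02,0.039,0,-0.0015],
    [-1,-0.08,0,0,0.039,0,-0.0015],
    [-1,-0.1,0,0,0.039,0,-0.0015],
    [-1,-0.1,0.02,0,0.038,0,-0.0015],
    [-1,-0.1,0.02,0,0,0,0],
    [-1,-0.1,0.02,0,0,0,0],
    [-1,0,0,0,0,0,0],
  ],
)

```text
t: 21.82
eef_pos: [527.5, -297.4, 236.5]
orientation: [-2.3, -2.125, 0.016]
ft_force: [0.7, 0.9, -5.5]
opening: 0.453
```

```bash
python3 -c "
from h import *
show(np.array([548,-346,160.]),Rdown(-4.6))
"
```

```text
t 21.82 pos [ 527.5 -297.4  236.5] F [ 0.66  0.86 -5.46] open 0.453 J [-0.62  0.31  1.33 -0.01  1.52 -2.11]
turn share [-0.0046  0.0001  0.0003] deg [-0.8  0.   0. ]
shift now-axes mm [-46.7  25.4  76.1] share [-0.1169  0.0635  0.1903]
shift after turn share [-0.1169  0.0608  0.1911]
```

Emit:
drive_tool(
  motion=[
    [-1,-0.06,0.03,0.06,-0.004,0,0],
    [-1,-0.055,0.03,0.06,0,0,0],
    [-1,0,0,0.05,0,0,0],
    [-1,0,0,0,0,0,0],
  ],
)

```text
t: 22.32
eef_pos: [551.3, -344.3, 161.1]
orientation: [-2.305, -2.131, -0.005]
ft_force: [-0.7, 0.8, -5.0]
opening: 0.455
```

```bash
python3 -c "
from h import *
show(np.array([548,-346,130.]),Rdown(-4.6))
from bench import *
cv2.imwrite('pics/w8.png',read_camera('wrist')[:,:,::-1])
cv2.imwrite('pics/t8.png',read_camera('top')[:,:,::-1])"
```

```text
t 22.32 pos [ 551.3 -344.3  161.1] F [-0.69  0.82 -4.98] open 0.455 J [-0.67  0.4   1.37  0.    1.37 -2.16]
turn share [ 0.0001 -0.0014  0.0006] deg [ 0.  -0.2  0.1]
shift now-axes mm [-2.1 -3.2 31. ] share [-0.0052 -0.0079  0.0776]
shift after turn share [-0.0048 -0.0079  0.0776]
```

View pics/w8.png

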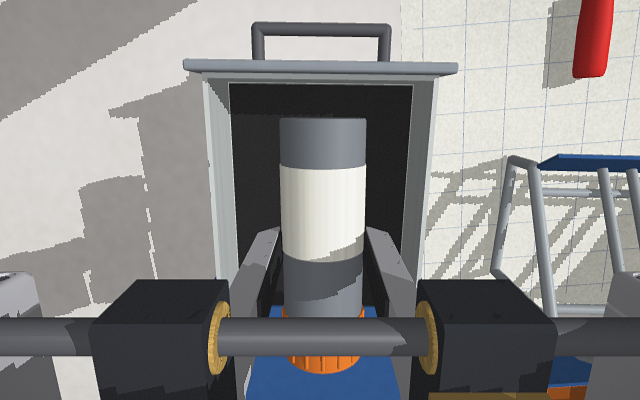

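View pics/t8.png

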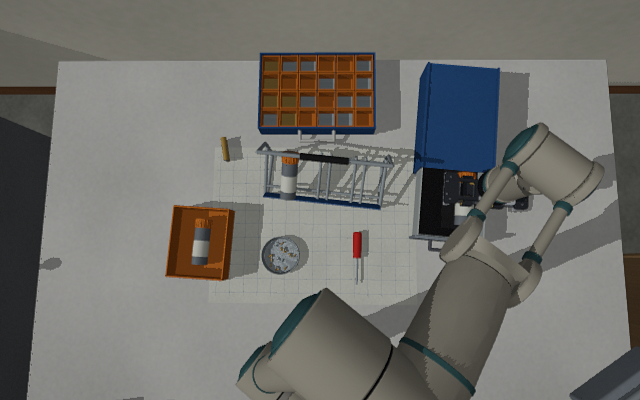

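```bash
python3 -c "
from h import *
from bench import *
c=get_calibration('wrist')
for p,z in [((183,62),92),((457,66),92),((255,27),58),((388,27),58),((320,28),58),((229,84),74),((412,84),74),((229,84),12),((412,84),12)]: print(p,z,onz('wrist',p,z,c).round(1))
show(np.array([548,-346,130.]),Rdown(-4.6))
"
```

```text
(183, 62) 92 [ 443.9 -438.2   92. ]
(457, 66) 92 [ 462.  -241.3   92. ]
(255, 27) 58 [ 418.5 -388.9   58. ]
(388, 27) 58 [ 426.7 -284.    58. ]
(320, 28) 58 [ 423.2 -337.7   58. ]
(229, 84) 74 [ 460.5 -411.8   74. ]
(412, 84) 74 [ 471.6 -269.6   74. ]
(229, 84) 12 [ 457.  -426.9   12. ]
(412, 84) 12 [ 470.5 -254.4   12. ]
t 22.43 pos [ 552.5 -345.4  163.8] F [ 0.6   0.3  -4.73] open 0.458 J [-0.67  0.4   1.37  0.    1.37 -2.16]
turn share [ 0.0014 -0.0004  0.0007] deg [ 0.3 -0.1  0.1]
shift now-axes mm [-1.  -4.6 33.7] share [-0.0024 -0.0115  0.0843]
shift after turn share [-0.0024 -0.0111  0.0844]
```

Both estimates agree that the bay is near (548,-344), so I'm descending.

Emit:
drive_tool(
  motion=[
    [-1,0,-0.012,0.05,0.001,0,0],
    [-1,0,-0.002,0.06,0,0,0],
    [-1,0,-0.004,0.06,0,0,0],
    [-1,0,-0.004,0.04,0,0,0],
    [-1,0,0,0,0,0,0],
  ],
)

```text
t: 23.05
eef_pos: [549.8, -345.8, 85.3]
orientation: [2.292, 2.125, 0.009]
ft_force: [0.0, 1.3, -4.2]
opening: 0.458
```

```bash
python3 -c "
from h import *
show(np.array([547,-344,16.]),Rdown(-4.6))"
```

```text
t 23.05 pos [ 549.8 -345.8   85.3] F [ 0.01  1.34 -4.23] open 0.458 J [-0.67  0.44  1.5   0.    1.18 -2.17]
turn share [0.0049 0.0022 0.0016] deg [0.9 0.4 0.3]
shift now-axes mm [ 2.1 -4.  69.2] share [ 0.0052 -0.01    0.1731]
shift after turn share [ 0.004  -0.0073  0.1733]
```

Emit:
drive_tool(
  motion=[
    [-1,0.003,-0.007,0.04,0.005,0.002,0.0016],
    [-1,0,-0.003,0.05,0,0,0],
    [-1,0,-0.003,0.05,0,0,0],
    [-1,0,0,0.02,0,0,0],
    [-1,0,0,0,0,0,0],
  ],
)

```text
t: 23.68
eef_pos: [548.4, -346.5, 21.9]
orientation: [2.305, 2.125, 0.0]
ft_force: [0.3, 0.5, -5.5]
opening: 0.454
```

```bash
python3 -c "
from h import *
show(np.array([547,-344,16.]),Rdown(-4.6))"
```

```text
t 23.68 pos [ 548.4 -346.5   21.9] F [ 0.35  0.52 -5.5 ] open 0.454 J [-0.67  0.5   1.57 -0.    1.06 -2.16]
turn share [ 0.0016  0.0014 -0.0002] deg [ 0.3  0.2 -0. ]
shift now-axes mm [ 2.4 -1.6  5.9] share [ 0.0061 -0.004   0.0148]
shift after turn share [ 0.006  -0.0039  0.0148]
```

Emit:
drive_tool(
  motion=[
    [-1,0,0,0.01,0.0016,0,0],
    [-1,0,0,0.006,0,0,0],
    [-1,0,0,0,0,0,0],
  ],
)

```text
t: 24.05
eef_pos: [549.9, -347.6, 17.0]
orientation: [2.305, 2.125, -0.004]
ft_force: [0.1, 0.4, -4.9]
opening: 0.457
```

Emit:
drive_tool(
  motion=[
    [-1,0,0,0.005,0,0,0],
    [-1,0,0,0,0,0,0],
  ],
)

```text
t: 24.3
eef_pos: [550.4, -347.9, 15.7]
orientation: [2.304, 2.124, -0.004]
ft_force: [-0.8, 0.3, -4.0]
opening: 0.455
```

```bash
python3 -c "
from h import *
from bench import *
F=[]
for i in range(4):
    read_camera('top'); F.append(round(observe()['ft_force'][2],2))
print(F); show()"
```

```text
[np.float64(-4.14), np.float64(-4.66), np.float64(-4.31), np.float64(-3.35)]
t 24.50 pos [ 550.4 -347.9   15.7] F [-0.54 -0.44 -3.35] open 0.456 J [-0.67  0.51  1.57 -0.    1.05 -2.16]
```

Emit:
drive_tool(
  motion=[
    [-1,0,0,0.005,0,0,0],
    [-1,0,0,0.003,0,0,0],
    [-1,0,0,0,0,0,0],
  ],
)

```text
t: 24.88
eef_pos: [551.2, -348.1, 14.2]
orientation: [2.303, 2.123, -0.002]
ft_force: [0.7, -0.2, -4.0]
opening: 0.454
```

```bash
python3 -c "
from h import *
from bench import *
F=[]
for i in range(4):
    read_camera('top'); F.append(round(observe()['ft_force'][2],2))
print(F); show()"
```

```text
[np.float64(-1.29), np.float64(-0.28), np.float64(-0.3), np.float64(0.38)]
t 25.07 pos [ 551.2 -348.1   14.1] F [-0.18  1.32  0.38] open 0.454 J [-0.67  0.51  1.58 -0.    1.05 -2.16]
```

The load has come off, so the tube is on the floor. Releasing and rising.

Emit:
drive_tool(
  motion=[
    [0.2,0,0,0,0,0,0],
    [0.4,0,0,0,0,0,0],
    [0.4,0,0,0,0,0,0],
    [0.4,0,0,-0.05,0,0,0],
    [0.4,0,0,-0.1,0,0,0],
    [0.4,0,0,-0.12,0,0,0],
    [0.4,0,0,-0.12,0,0,0],
    [0.4,0,0,-0.05,0,0,0],
    [0.4,0,0,0,0,0,0],
  ],
)

```text
t: 26.2
eef_pos: [551.2, -348.3, 195.5]
orientation: [2.3, 2.12, -0.003]
ft_force: [1.0, -0.1, -1.3]
opening: 0.703
```

```bash
python3 -c "
from h import *
from bench import *
c=get_calibration('wrist')
cv2.imwrite('pics/w9.png',read_camera('wrist')[:,:,::-1])
show(np.array([385,-332,200.]),Rdown(-4.6))"
```

```text
t 26.25 pos [ 550.7 -347.9  194.4] F [-0.46 -0.13 -0.04] open 0.700 J [-0.67  0.38  1.32 -0.    1.43 -2.16]
turn share [ 0.0024  0.0031 -0.0004] deg [ 0.4  0.6 -0.1]
shift now-axes mm [   2.3 -166.4   -6.8] share [ 0.0058 -0.4159 -0.0171]
shift after turn share [ 0.0064 -0.416  -0.0139]
```

View pics/w9.png

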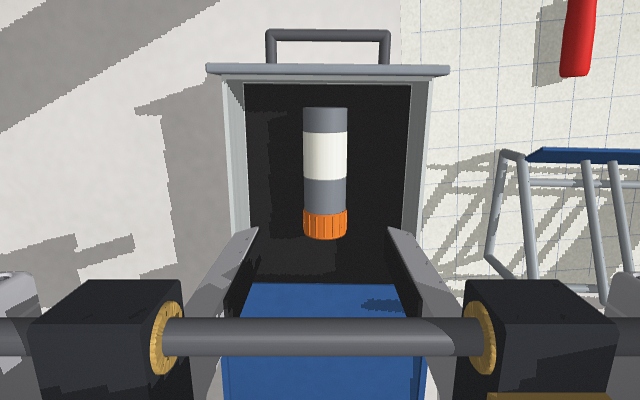

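The full tube lies squarely in the drawer, at columns 303–347. Moving back in front of the pull with the fingers shut.

Emit:
drive_tool(
  motion=[
    [-1,0.002,-0.08,0,0.002,0.003,0],
    [-1,0.002,-0.11,0,0,0,0],
    [-1,0.002,-0.12,0,0,0,0],
    [-1,0,-0.12,0,0,0,0],
    [-1,0,0,0,0,0,0],
  ],
)

```text
t: 26.88
eef_pos: [371.7, -327.6, 184.6]
orientation: [-2.298, -2.121, 0.001]
ft_force: [1.1, -0.1, 0.7]
opening: 0.205
```

```bash
python3 -c "
from h import *
show(np.array([385,-333,46.]),Rdown(-4.6))"
```

```text
t 26.88 pos [ 371.7 -327.6  184.6] F [ 1.07 -0.09  0.73] open 0.205 J [-0.86  0.16  1.65 -0.    1.34 -2.35]
turn share [-0.0035 -0.003   0.0001] deg [-0.6 -0.5  0. ]
shift now-axes mm [ -5.6  15.2 138.4] share [-0.0141  0.0381  0.3459]
shift after turn share [-0.0109  0.0343  0.3464]
```

Emit:
drive_tool(
  motion=[
    [-1,-0.01,0,0.07,-0.003,-0.003,0],
    [-1,0,0,0.09,0,0,0],
    [-1,0,0,0.09,0,0,0],
    [-1,0,0,0.09,0,0,0],
    [-1,0,0,0,0,0,0],
  ],
)

```text
t: 27.5
eef_pos: [373.4, -330.9, 40.6]
orientation: [-2.307, -2.128, -0.002]
ft_force: [0.1, -0.8, 0.9]
opening: 0.002
```

```bash
python3 -c "
from h import *
show(np.array([400,-334,46.]),Rdown(-4.6))"
```

```text
t 27.50 pos [ 373.4 -330.9   40.6] F [ 0.14 -0.76  0.92] open 0.002 J [-0.87  0.29  1.88  0.    0.97 -2.36]
turn share [-0.0004 -0.0009 -0.0001] deg [-0.1 -0.2 -0. ]
shift now-axes mm [-0.9 26.7 -5.5] share [-0.0023  0.0668 -0.0136]
shift after turn share [-0.0023  0.0668 -0.0136]
```

Emit:
drive_tool(
  motion=[
    [-1,-0.002,0.03,-0.013,0,0,0],
    [-1,0,0.03,0,0,0,0],
    [-1,0,0.03,0,0,0,0],
    [-1,0,0.04,0,0,0,0],
    [-1,0,0.04,0,0,0,0],
    [-1,0,0.04,0,0,0,0],
    [-1,0,0.04,0,0,0,0],
    [-1,0,0.04,0,0,0,0],
  ],
)

```text
t: 28.5
eef_pos: [498.5, -344.8, 50.1]
orientation: [2.305, 2.129, -0.003]
ft_force: [-2.5, -1.5, 1.4]
opening: 0.008
```

```bash
python3 -c "
from h import *
from bench import *
cv2.imwrite('pics/s10.png',read_camera('side')[:,:,::-1])
show(np.array([600,-350,48.]),Rdown(-4.6))"
```

```text
t 28.55 pos [ 501.4 -345.3   50.2] F [ 2.47 -1.08  0.09] open 0.003 J [-0.72  0.42  1.63 -0.    1.08 -2.21]
turn share [0.0017 0.0014 0.0003] deg [0.3 0.2 0.1]
shift now-axes mm [ 3.1 98.6  2.7] share [0.0077 0.2465 0.0069]
shift after turn share [0.0079 0.2466 0.0056]
```

View pics/s10.png

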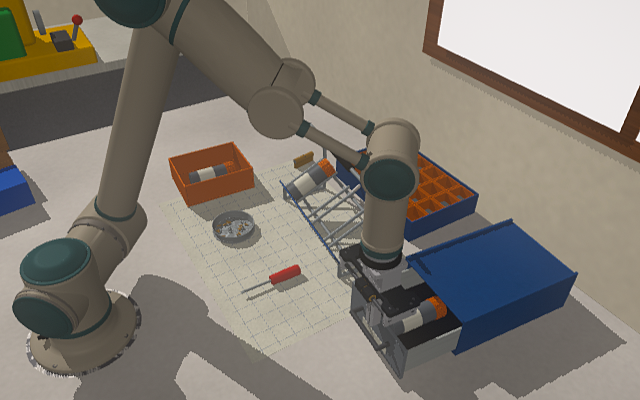

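The drawer is moving: the side view shows the fingers on the pull and the tube inside. Continuing to push.

Emit:
drive_tool(
  motion=[
    [-1,0.004,0.03,0.005,0.001,0.001,0],
    [-1,0.003,0.04,0,0,0,0],
    [-1,0,0.04,0,0,0,0],
    [-1,0,0.035,0,0,0,0],
    [-1,0,0.03,0,0,0,0],
  ],
)

```text
t: 29.18
eef_pos: [575.0, -348.1, 47.9]
orientation: [2.308, 2.131, -0.001]
ft_force: [-1.2, -1.0, -0.3]
opening: 0.005
```

Emit:
drive_tool(
  motion=[
    [-1,0,0.03,0,0,0,0],
    [-1,0,0.025,0,0,0,0],
    [-1,0,0.02,0,0,0,0],
    [-1,0,0.0,0,0,0,0],
  ],
)

```text
t: 29.68
eef_pos: [608.5, -350.4, 47.7]
orientation: [2.307, 2.131, 0.001]
ft_force: [-0.7, 0.9, 0.5]
opening: 0.004
```

```bash
python3 -c "
from h import *
from bench import *
show(np.array([600,-350,48.]),Rdown(-4.6))"
```

```text
t 29.68 pos [ 608.5 -350.4   47.7] F [-0.71  0.85  0.46] open 0.004 J [-0.62  0.55  1.4   0.    1.19 -2.11]
turn share [0.0003 0.0001 0.0004] deg [0.1 0.  0.1]
shift now-axes mm [-0.3 -8.5 -0.3] share [-0.0007 -0.0212 -0.0008]
shift after turn share [-0.0007 -0.0212 -0.0008]
```

Emit:
drive_tool(
  motion=[
    [-1,0,0.012,0,0,0,0],
    [-1,0,0.012,0,0,0,0],
    [-1,0,0.012,0,0,0,0],
  ],
)

```text
t: 30.05
eef_pos: [621.9, -351.3, 47.7]
orientation: [-2.307, -2.131, 0.001]
ft_force: [-1.2, -0.4, 0.2]
opening: 0.003
```

Emit:
drive_tool(
  motion=[
    [-1,0,0.01,0,0,0,0],
    [-1,0,0.01,0,0,0,0],
  ],
)

```text
t: 30.3
eef_pos: [624.2, -351.5, 47.7]
orientation: [-2.299, -2.125, 0.014]
ft_force: [-12.8, -0.2, 7.0]
opening: 0.008
```

Emit:
drive_tool(
  motion=[
    [-1,0,0.01,0,0,0,0],
    [-1,0,0,0,0,0,0],
  ],
)

```text
t: 30.55
eef_pos: [623.4, -351.4, 47.9]
orientation: [-2.294, -2.119, 0.023]
ft_force: [-0.4, -0.5, 0.7]
opening: 0.003
```

```bash
python3 -c "
from h import *
from bench import *
show()
cv2.imwrite('pics/s11.png',read_camera('side')[:,:,::-1])"
```

```text
t 30.55 pos [ 623.4 -351.4   47.9] F [-0.4  -0.52  0.74] open 0.003 J [-0.6   0.58  1.34 -0.01  1.24 -2.09]
```

View pics/s11.png

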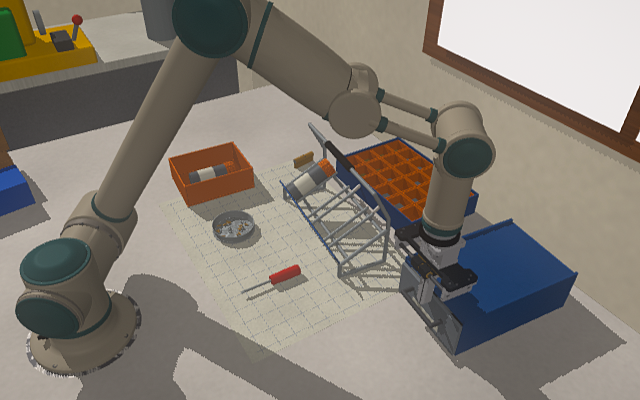

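The drawer looks shut, and the push met a 12.8 N stop. Backing off to check.

Emit:
drive_tool(
  motion=[
    [-1,0,-0.05,0,0,0,0],
    [-1,0,-0.1,0,0,0,0],
    [-1,0,-0.1,-0.02,0,0,0],
    [-1,0,-0.05,-0.08,0,0,0],
    [-1,0,0,-0.1,0,0,0],
    [-1,0,0,-0.1,0,0,0],
    [-1,0,0,0,0,0,0],
  ],
)

```text
t: 31.48
eef_pos: [511.0, -341.8, 173.5]
orientation: [-2.303, -2.128, 0.005]
ft_force: [0.6, 1.0, -0.7]
opening: 0.005
```

```bash
python3 -c "
from h import *
from bench import *
show()
for n in ('side','top'):
    im=read_camera(n)[:,:,::-1]; cv2.imwrite('pics/%s12.png'%n,im)
    a=im[200:360,380:580] if n=='side' else im[130:230,400:520]
    cv2.imwrite('pics/%s12z.png'%n,cv2.resize(a,None,fx=4,fy=4,interpolation=cv2.INTER_NEAREST)[:600,:800])"
```

```text
t 31.48 pos [ 511.  -341.8  173.5] F [ 0.59  1.03 -0.73] open 0.005 J [-0.7   0.35  1.43 -0.    1.37 -2.19]
```

View pics/side12z.png

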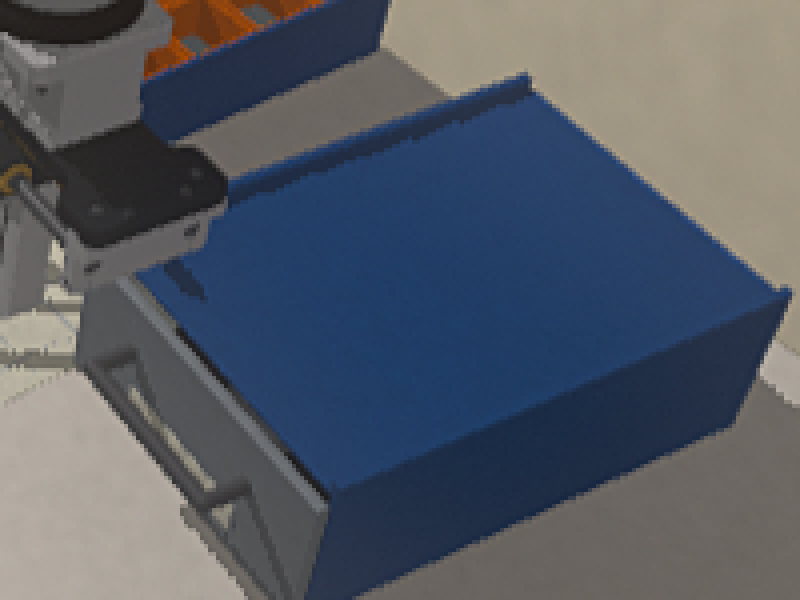

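View pics/top12.png

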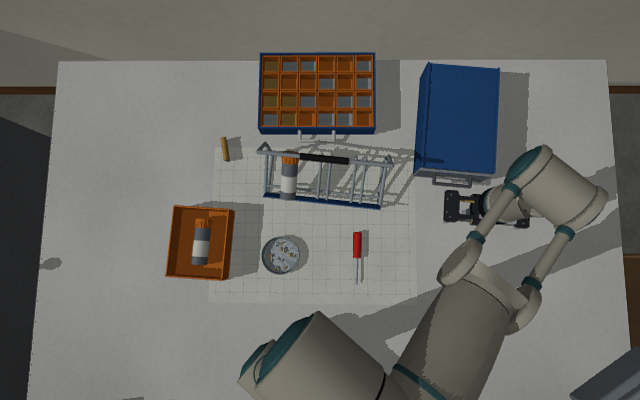

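```bash
python3 -c "
from h import *
from bench import *
im=cv2.imread('pics/top12.png')
cv2.imwrite('pics/tz.png',cv2.resize(im[145:200,405:505],None,fx=8,fy=8,interpolation=cv2.INTER_NEAREST))
cv2.imwrite('pics/w12.png',read_camera('wrist')[:,:,::-1])"
```

```text
(no output)
```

View pics/tz.png

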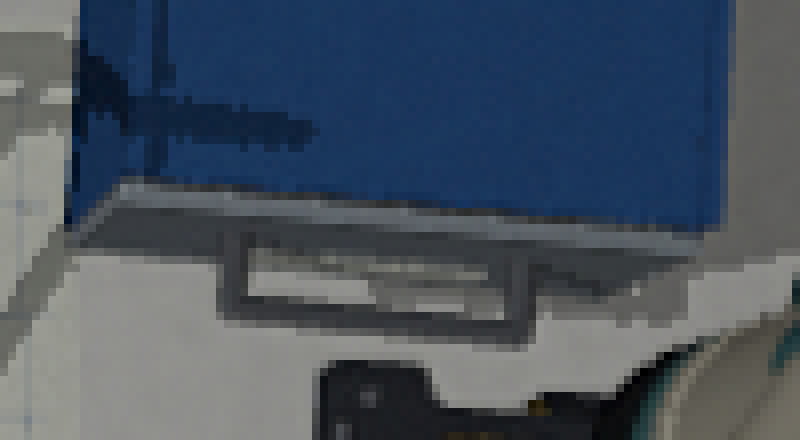

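View pics/w12.png

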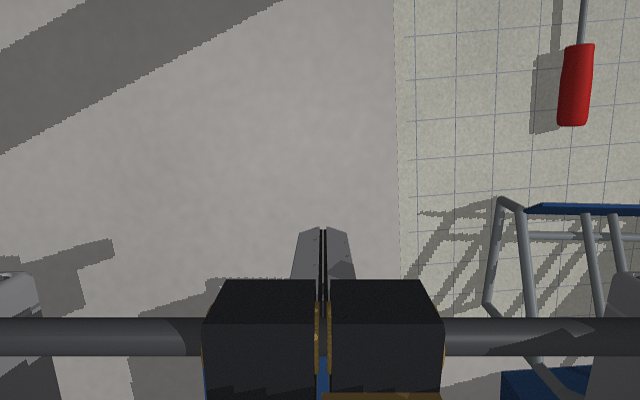

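```bash
python3 -c "
from h import *
z=lambda p:(405+p[0]/8-.5,145+p[1]/8-.5)
a=onz('top',z((232,303)),58);b=onz('top',z((525,328)),58);print('pull',a,b,(a+b)/2,'yaw',np.degrees(np.arctan2(-(a-b)[0],(a-b)[1])))
a=onz('top',z((115,195)),92);b=onz('top',z((700,250)),92);print('plate outer top',a,b)
a=onz('top',z((200,182)),106);b=onz('top',z((640,218)),106);print('unit edge',a,b)
"
```

```text
pull [ 615.90956162 -301.96843985   58.        ] [ 607.47613012 -403.80744529   58.        ] [ 611.69284587 -352.88794257   58.        ] yaw -4.733942565119096
plate outer top [ 647.38525043 -254.32751449   92.        ] [ 629.00509357 -452.1133704    92.        ]
unit edge [ 649.05013174 -279.94032326  106.        ] [ 637.19792542 -426.96468567  106.        ]
```

The pull has moved 184 mm and the plate looks flush with the unit. To make sure, I'll press once more on the plate itself, above the pull.

Emit:
drive_tool(
  motion=[
    [-1,0,0,0.08,0,0,0],
    [-1,0,0,0.09,0,0,0],
    [-1,0,0,0.07,0,0,0],
    [-1,0,0.05,0,0,0,0],
    [-1,0,0.1,0,0,0,0],
    [-1,0,0,0,0,0,0],
  ],
)

```text
t: 32.38
eef_pos: [568.9, -340.8, 61.4]
orientation: [-2.289, -2.115, 0.006]
ft_force: [0.4, -0.0, -0.8]
opening: 0.002
```

```bash
python3 -c "
from h import *
show(np.array([620,-353,76.]),Rdown(-4.7))"
```

```text
t 32.38 pos [ 568.9 -340.8   61.4] F [ 0.35 -0.05 -0.77] open 0.002 J [-0.65  0.5   1.46  0.    1.21 -2.14]
turn share [-0.0067 -0.0046  0.0009] deg [-1.2 -0.8  0.2]
shift now-axes mm [ -7.9  51.5 -15.8] share [-0.0198  0.1289 -0.0394]
shift after turn share [-0.02    0.1297 -0.0364]
```

Emit:
drive_tool(
  motion=[
    [-1,-0.02,0,-0.04,-0.0067,-0.0046,0],
    [-1,0,0.05,0,0,0,0],
    [-1,0,0.04,0,0,0,0],
    [-1,0,0,0,0,0,0],
  ],
)

```text
t: 32.88
eef_pos: [605.6, -354.4, 83.6]
orientation: [2.302, 2.126, 0.0]
ft_force: [-0.1, 0.5, -0.3]
opening: 0.001
```

Emit:
drive_tool(
  motion=[
    [-1,0,0.02,0,0,0,0],
    [-1,0,0.015,0,0,0,0],
  ],
)

```text
t: 33.12
eef_pos: [618.7, -356.1, 85.6]
orientation: [2.302, 2.124, 0.0]
ft_force: [0.7, 0.5, -1.1]
opening: 0.002
```

Emit:
drive_tool(
  motion=[
    [-1,0,0.015,0,0,0,0],
    [-1,0,0.015,0,0,0,0],
  ],
)

```text
t: 33.38
eef_pos: [631.0, -357.2, 85.9]
orientation: [2.302, 2.123, 0.0]
ft_force: [0.1, 0.3, 0.5]
opening: 0.001
```

Emit:
drive_tool(
  motion=[
    [-1,0,-0.015,0.0,0,0,0],
    [-1,0,0,0.025,0,0,0],
    [-1,0,0,0,0,0,0],
    [-1,0,0.015,0,0,0,0],
    [-1,0,0.01,0,0,0,0],
  ],
)

```text
t: 34.0
eef_pos: [632.4, -357.0, 74.1]
orientation: [2.306, 2.127, -0.005]
ft_force: [-7.7, 0.3, 2.6]
opening: -0.001
```

Emit:
drive_tool(
  motion=[
    [-1,0,0.01,0,0,0,0],
    [-1,0,0.01,0,0,0,0],
  ],
)

```text
t: 34.25
eef_pos: [632.0, -357.0, 74.2]
orientation: [-2.301, -2.124, 0.023]
ft_force: [-8.2, 0.4, 5.8]
opening: 0.007
```

The push is firm at 8 N with no movement, so the drawer is shut. Retreating for the final checks.

Emit:
drive_tool(
  motion=[
    [-1,0,-0.03,0,0,0,0],
    [-1,0,-0.1,0,0,0,0],
    [-1,0,-0.08,-0.06,0,0,0],
    [-1,0,-0.05,-0.1,0,0,0],
    [-1,0,-0.1,-0.1,0,0,0],
    [-1,0,-0.12,-0.1,0,0,0],
    [-1,0,-0.12,0,0,0,0],
    [-1,0,0,0,0,0,0],
    [-1,0,0,0,0,0,0],
  ],
)

```text
t: 35.38
eef_pos: [391.6, -338.2, 226.9]
orientation: [2.305, 2.128, -0.018]
ft_force: [-0.7, 0.3, 0.1]
opening: 0.008
```

```bash
python3 -c "
from h import *
from bench import *
show()
t=read_camera('top')[:,:,::-1];s=read_camera('side')[:,:,::-1]
cv2.imwrite('pics/t13.png',t);cv2.imwrite('pics/s13.png',s)
cv2.imwrite('pics/t13z.png',cv2.resize(t[145:200,405:505],None,fx=8,fy=8,interpolation=cv2.INTER_NEAREST))
d=cv2.absdiff(t,cv2.imread('pics/top0.png')).max(2)
print('bystander diff dish, screwdriver, lock:',d[235:275,262:302].max(),(d[230:285,350:364]>40).sum(),(d[136:162,219:231]>40).sum())
# part-used tube cap compare
print((d[148:200,278:300]>40).sum())
"
```

```text
t 35.38 pos [ 391.6 -338.2  226.9] F [-0.69  0.26  0.08] open 0.008 J [-0.84  0.16  1.55 -0.01  1.42 -2.33]
bystander diff dish, screwdriver, lock: 47 136 0
2
```

View pics/s13.png

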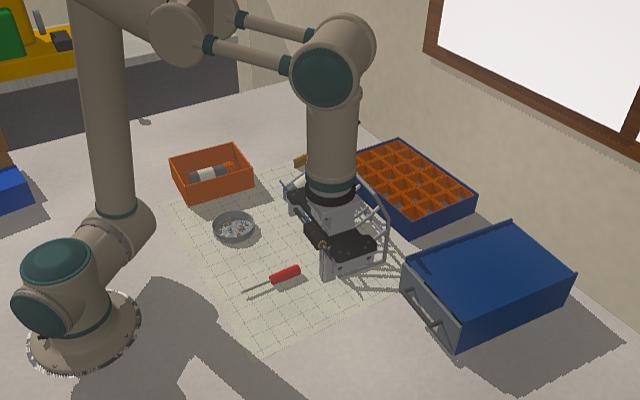

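View pics/t13z.png

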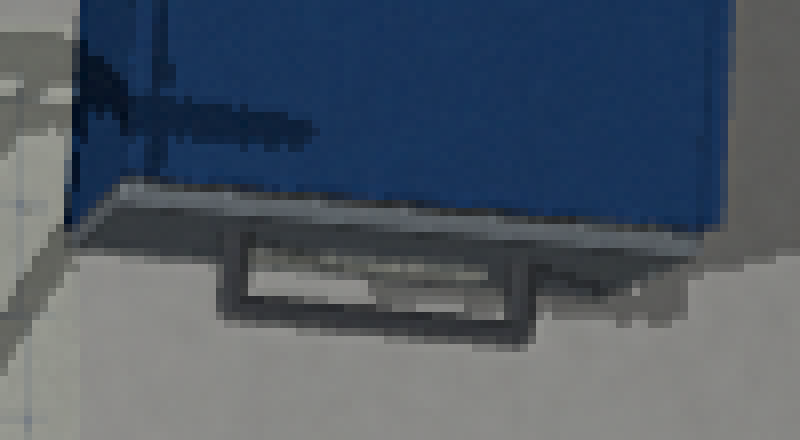

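The pull and plate are in the same pixels as before the second push, so the drawer is at its stop. The part-used tube matches its starting picture to within 2 pixels. The screwdriver differences come from the robot's shadow in the first picture; it sits at the same pixels. Handing in.

```bash
python3 -c "
from bench import bot
print(bot.sign_off())"
```

```text
the job is handed in; nothing more can be done
None
```

I sorted the three tubes by weight, shut the drawer and handed the job in, with the last move ending at about 35 s of the 72 s.

| Tube (start place) | Weight read | Where it is now |
|---|---|---|
| Left (+y) | about 2.7 N, part-used | back in its own cradle |
| Middle | about 0.96 N, empty | lying in the middle of the orange tub |
| Right (−y) | about 4.9 N, full | lying in the stock drawer, drawer shut |

**Drawer:** the pull moved about 184 mm and stopped at about 13 N. A second push, on the plate, met about 8 N with no movement, and the pictures before and after it match.

**Tubes:** the part-used tube matches its starting picture to within 2 pixels. Both placed tubes touched the floor, shown by the force change, before I released them. I could not see the full tube once the drawer was shut; it lay squarely near the middle of the bay before the push.

**Bystanders:** the dish and lock cylinder show no real change. About 136 pixels changed around the screwdriver. I put that down to the arm's shadow in the first picture, since it looks to be in the same place by eye.

**One disagreement:** during the first push the tool stopped about 12 mm beyond the pull position measured from the top camera. I could not explain that. The second push and the pictures both agree the drawer is shut.

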